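# Fetch a spun sample from a deep rotor well with sprung tongs

## Task

The red-capped blood tube is down in a deep slanted well of the centrifuge rotor, out of reach of fingers: take the sprung tongs from their white stand, part-squeeze them to enter the well, close them gently on the glass tube's cap, draw the tube out and lower it, without dropping it, to stand in the steel cup. Then hang the tongs upright in the slot of their stand again. Never touch the tube with the gripper itself, keep the cup standing, and leave the yellow-capped balance tube and the other things on the bench where they are.

Things in the scene. Friction and masses are not known exactly. Their poses are not given: they have to be found in the camera images.
- rotor: grey centrifuge rotor on the bench, fixed, 276 mm across, 136 mm high, six aluminium wells; origin at the centre of its underside, z up. The red tube's well, marked by a red lip, is on its +x side and slants 0.50 rad: going down, its axis runs along (sin 0.5, 0, -cos 0.5) in the rotor's frame. Hub knob on its axis, 24 mm wide, up to 122 mm
- well_mouth (a point): centre of the mouth of the red-capped tube's well, 122 mm above the bench (axes as the rotor's). The well is round, 46 mm wide inside, 112 mm deep along its axis; its lowest 47 mm are filled by a white adapter whose middle bore, 16 mm wide, holds the tube. Above the adapter the well is free but for the tube
- tube_foot (a point): centre of the bottom end of the red-capped glass tube: 80 mm long, 18 g, glass 13 mm in diameter, red cap 16 mm in diameter and 18 mm tall at the top; z runs from foot to cap. It stands loose on its well's floor, along the well's axis, cap top about 32 mm below the mouth. It breaks if the tongs press it with more than 60 N
- tube_cap (a point): centre of the red cap of the tube, 71 mm from the foot, half-way up the cap (axes as tube_foot)
- tongs_grip (a point): half-way between the two blue finger pads of the steel sprung tongs, where to squeeze, 62 mm above the pivot; tongs 185 mm long, 90 g, upright in the stand: z up to the handles (which end 18 mm above), y the way they open and close, x along the pivot pin. Pads 22 mm wide (x), 26 mm tall, 48 mm over their outsides when released. Squeezing them closes the jaws
- tongs_pivot (a point): pivot of the tongs, a cross bar 46 mm long (x), 10 mm tall, by which they hang on the stand. The jaws reach 105 mm below it; their last 24 mm are vee-shaped to hold a round cap, 17 mm wide (x). Axes as tongs_grip: they belong to one of the two arms and lean by half the joint angle when squeezed evenly
- tongs_arm (a joint): closing angle: 0 sprung open (jaw tips 48 mm over their outsides), 0.16 with tips 31 mm over their outsides and 3.5 mm of room on each side of the cap (fits the well), 0.23 closed on the cap, 0.26 shut. Pads parallel at 0.16. Spring force at the pads: about 5 N at 0, 11 N at 0.15, 20 N at 0.23; of any more, half reaches the jaws. Width over the pads: 48 mm less 62 mm per rad
- stand: white block with a blue foot, 74 x 90 x 118 mm, fixed; origin at the centre of its underside, y along its slot
- slot (a point): centre of the mouth of the slot in the top of the stand, 118 mm above the bench (axes as the stand): 30 mm wide in x, 60 mm long in y, open downwards. The hanging tongs' pivot is 5 mm above this point
- cup: plain stainless steel cup, loose, 160 g, 55 mm in outer diameter, 60 mm high, walls 2 mm; origin at the centre of its underside
- cup_in (a point): centre of the cup's inner floor, 3 mm above the bench, 50 mm wide
- balance_cap (a point): centre of the yellow cap of the balance tube, in the well opposite the red one: leave it
- tip_box: purple box of white pipette tips, 85 x 120 x 59 mm, origin under its centre: leave it
- specimen_jar: clear jar with white lid, 48 mm wide, 70 mm high, origin under its centre: leave it
- slide_box: small cardboard and blue box, 80 x 32 x 30 mm, origin under its centre: leave it
- marker: black marker pen with red cap, 125 mm long, lying, origin under its centre: leave it
There are look-alikes about, which are no part of the job. What is shaped like the stand but orange is not meant.

How it is judged (in metres and radians):
On the way:
1. the tube hangs in the closed tongs, clear of the rotor, its foot above the rim (contact force between tongs and tube above 0.5 N and z of tube_foot in the frame of rotor above 0.14 m and contact force between tube and rotor below 0.05 N), for 0.1 s.
At the end, for the whole second after the job is handed in: tube foot on the cup floor (28 mm of centre, under 20 mm high), tilt under 0.6 rad; cup upright; tongs hung in the slot (pivot within 15 mm, height within 7 mm, lean under 0.2 rad); all at rest; balance cap within 8 mm, other things within 20 mm of their start (horizontal distance between tube_foot and cup_in below 0.028 m and height (world z) of tube_foot below 0.02 m and angle between tube_foot's own z axis and vertical below 0.6 rad and linear speed of each of tube, cup, tongs below 0.03 m/s and angle between cup's own z axis and vertical below 0.05 rad and horizontal distance between tongs_pivot and slot below 0.015 m and z of tongs_pivot in the frame of stand between 0.116 and 0.13 m and angle between tongs_pivot's own z axis and vertical below 0.2 rad and distance of balance_cap from where it was at the start of the episode below 0.008 m and distance of each of tip_box, specimen_jar, slide_box, marker from where it was at the start of the episode below 0.02 m); the robot touches nothing.
It fails at once if the gripper or arm touches the red-capped tube (contact force between any of the fingers, the arm and tube above 0.5 N).
It fails at once if the tongs press on the glass tube with more than 60 N (contact force between tongs and tube above 60 N).
It fails at once if the tube is dropped (free of the tongs and faster than 0.7 m/s, a fall of about 25 mm) (contact force between tongs and tube below 0.02 N and linear speed of tube above 0.7 m/s).
It fails at once if the cup is tipped over (angle between cup's own z axis and vertical above 0.5 rad).
It fails at once if the balance tube or another bystander is shifted (distance of balance_cap from where it was at the start of the episode above 0.008 m or distance of any of tip_box, specimen_jar, slide_box, marker from where it was at the start of the episode above 0.02 m).
It also fails if it takes over 64 s, if anything falls off the work surface, if the arm or the gripper's body presses on something with over 40 N, if the wrist force passes 120 N, or if a joint passes its speed limit or range.

## Robot

A 6-joint arm with a two-finger parallel gripper is mounted at the origin on the work surface. World frame = base frame: x ahead of the robot, y to its left, z up, the work surface at z = 0. Lengths are in mm, angles in degrees, forces in N, time in s.
With the tool pointing down it reaches from about 350 to 775 mm from the base axis. Payload 7.3 kg.
Tool frame: the origin (TCP) lies on the centre line of the jaws, within the pads' length; the fingertips stand 22 mm ahead of it and the grasp point (between the pads) lies 3 mm ahead of it; z points along the fingers, y is the direction in which the jaws open and shut (so a half turn about z gives the same grasp; the last joint's range is limited). The gripper opens to 92 mm and grips with 3 to 60 N. Pads are 19 mm wide; open, the fingers measure 130 mm over their backs; the gripper's body (75 mm by 190 mm) begins 47 mm behind the grasp point.
Start: joints at [-76.719, 19.595, 87.324, -0, 73.075, -8.365], TCP at [193.683, -487.985, 248.741] pointing down, gripper open.
Joint ranges: [-145.02, 145.02], [-44.19, 115.74], [2.07, 154.8], [-57.11, 237.11], [16.16, 152.29], [-177.93, 177.93]. Speed limits (degrees/s): [147.25, 147.25, 180, 180, 180, 180].

## Interface

Orientations are given as a 3x3 rotation matrix whose columns are the frame's x, y, z axes.
In Python, from rig import r gives the robot as it stands.
- The arm moves only by the tool arm_command, never from a script. Its argument "motion" is a list of rows, each an object with "gripper": the closure in counts, from 0 (fully open) to 255 (shut); "xyz": the shift along the world's x, y, z in cm, a list of three; "dr": the turn, a rotation vector about the world's x, y, z in rad, a list of three. In form: [{"gripper": gripper, "xyz": [dx, dy, dz], "dr": [wx, wy, wz]}, ...]. A call has 1 to 12 rows; each row is the pose to reach, as a shift and turn from the pose commanded when the call began; what a row does not reach only later rows make up. A row lasts 1/12 s, in which the tool goes at most 41.7 mm and 7.16 degrees, less where a joint would pass 70% of its speed; a pose out of reach is approached as far as the arm can. A call with a gripper value outside its range is refused whole. The fingers move at their own pace and stop on an object; "grip_force" is the grip in N (left out, the last holds). Time passes only in rows, so rows that repeat a pose let the fingers close. It gives the time, the measured TCP pose, the force and the opening at its end, in the units of the state.
- r.sense(): the state, without advancing time (a new reading comes with each control period).
- r.read_camera(name): name is "side" or "top"; returns a dict with "frame" (400x640x3 uint8, blue, green, red), "range_z" (400x640 float32, mm along the optical axis (not along the pixel's ray), 0 where there is no reading), "K" (3x3 intrinsics, pixels), "k1" (the pictures are not rectified: a ray, as slopes to the right and down, at radius r is drawn at 1 + k1 r^2 times it, then the intrinsics apply), "rvec" (rotation vector, rad) and "tvec" (3), from world to camera coordinates, as OpenCV has them. Camera axes: x right, y down, z forward; pixel columns grow to the right and rows downward; lengths in mm; the calibration is good to about 2 mm. A picture is of the moment at which its call begins.
- r.finish_job(): hands the job in, once; it reports no verdict.
Trained networks look in a picture, given as the dict that the camera call returned (one of the last four; its "shot" number tells which), for a name from the list of things; names that differ only in an ending like _2 or _b are one class to them, and where a whole thing is asked for, a point or a joint stands for the part that bears it (a point fixed in the world has none). Each returns a list of dicts, best first, with "conf" (0 to 1); they miss things now and then, are a little off and sometimes report something else, mostly with a low value. They report only what shows in the picture. A call takes as long as a camera call. They do not tell look-alikes from the thing itself.
- r.find_in(picture, label): "extent" ([left, top, width, height] in pixels, round what is visible of it).
The state is a dict: "t": time; "joints": joint angles; "joint_velocities": joint speeds; "effort": joint torques, N m; "eef_pos": TCP position; "orientation": TCP orientation; "force": force on the tool from outside, world axes, zero at the start; "wrist_torque": the same for the moment, N m; "grip_width": finger opening in mm.
Only numpy, scipy, OpenCV 4.12 (cv2) and the standard library are available. Lean on these libraries where they do the work, as an engineer would, in place of code of your own. Each camera call takes 0.05 s, during which the arm holds its last target. There are 200 camera calls.

## Working session

There is one attempt and no reset: what is moved stays moved. The work goes in short steps, Python scripts to look and compute and a tool call to move; the robot and the scene stay as the last step left them, time stands still between calls to the robot, and variables do not carry over. Pictures are saved under pics/ and viewed, about 8 in all and at most 12, crops included, and the job is handed in when it is done.

Besides the shell and the picture viewer there is one more tool, called after "Request:" as a command line: name --argument value ..., lists and objects as JSON in quotes. arm_command: Moves the arm, as the interface text tells. Its arguments: {"type":"object","properties":{"motion":{"type":"array"},"grip_force":{"type":"number"}},"required":["motion"]}

```bash
ls; mkdir -p pics
cat > h.py <<'E'
import numpy as np, cv2
from rig import r
def deproj(p,u,v,z=None):
    K,k1=p["K"],p["k1"]
    xd=np.array([(u-K[0][2])/K[0][0],(v-K[1][2])/K[1][1]])
    x=xd.copy()
    for _ in range(20): x=xd/(1+k1*(x@x))
    R=cv2.Rodrigues(np.array(p["rvec"],float))[0]; t=np.array(p["tvec"],float).ravel()
    return R.T@np.array([x[0],x[1],1.]), -R.T@t, x
def atheight(p,u,v,h):
    d,c,_=deproj(p,u,v); return c+d*(h-c[2])/d[2]
def depthpt(p,u,v,w=1):
    d,c,x=deproj(p,u,v); v0,u0=int(round(v)),int(round(u))
    a=p["range_z"][v0-w:v0+w+1,u0-w:u0+w+1]; a=a[a>0]
    return c+d*np.median(a) if len(a) else None
def cloud(p):
    v,u=np.nonzero(p["range_z"]>0); K=np.array(p["K"],float)
    xd=np.stack([(u-K[0,2])/K[0,0],(v-K[1,2])/K[1,1]],1); x=xd.copy()
    for _ in range(20): x=xd/(1+p["k1"]*(x**2).sum(1,keepdims=True))
    z=p["range_z"][v,u]; R=cv2.Rodrigues(np.array(p["rvec"],float))[0]
    P=(np.c_[x*z[:,None],z]-np.array(p["tvec"],float).ravel())@R
    return P,u,v,p["frame"][v,u]
def project(p,P):
    R=cv2.Rodrigues(np.array(p["rvec"],float))[0]; c=R@np.array(P,float)+np.array(p["tvec"],float).ravel()
    x=c[:2]/c[2]; x=x*(1+p["k1"]*(x@x)); K=np.array(p["K"]); return K[0,0]*x[0]+K[0,2],K[1,1]*x[1]+K[1,2]
E
python3 - <<'E'
from h import *
print(r.sense())
for n in("top","side"):
    p=r.read_camera(n); cv2.imwrite(f"pics/{n}0.png",p["frame"])
    R=cv2.Rodrigues(np.array(p["rvec"],float))[0]; print(n,(-R.T@np.array(p["tvec"]).ravel()).round(),R[2].round(2),p["K"][0][0],p["k1"])
    for l in["rotor","tube_cap","tongs_grip","stand","cup","balance_cap","tip_box","specimen_jar","slide_box","marker"]:
        print(l,[(np.round(d["extent"]).tolist(),round(d["conf"],2)) for d in r.find_in(p,l)[:3]])
E
```

```text
pics
{'t': 0.0, 'joints': array([-7.67191132e+01,  1.96352039e+01,  8.73766626e+01, -2.28374088e-03,
        7.30727555e+01, -8.36501631e+00]), 'joint_velocities': array([-0.09047038, -0.00361732,  0.03517132,  0.0821471 , -0.09598352,
        0.09519463]), 'effort': array([-8.28577104e-04, -4.31244457e+01, -2.44216204e+01,  7.17143691e-02,
        5.60430670e-02, -1.42741069e-04]), 'eef_pos': array([ 193.5838658 , -487.61703317,  248.05954776]), 'orientation': array([[ 9.29477003e-01,  3.68879872e-01, -3.76400748e-04],
       [ 3.68880022e-01, -9.29475921e-01,  1.42867375e-03],
       [ 1.77153556e-04, -1.46676611e-03, -9.99998909e-01]]), 'force': array([0.09145941, 0.08833647, 1.0881857 ]), 'wrist_torque': array([ 0.07162247, -0.073003  , -0.05061224]), 'grip_width': 91.93772046422174}
top [ 390.    7. 1233.] [ 0.18  0.01 -0.98] 441.55349698743225 -0.01829838426670404
rotor [([284.0, 185.0, 101.0, 98.0], 0.79)]
tube_cap []
tongs_grip [([193.0, 218.0, 27.0, 24.0], 0.75)]
stand [([187.0, 212.0, 50.0, 44.0], 0.77), ([129.0, 246.0, 53.0, 36.0], 0.66), ([433.0, 250.0, 22.0, 23.0], 0.58)
[... 263 characters left out ...]
ide_box [([244.0, 155.0, 19.0, 29.0], 0.6)]
marker [([442.0, 163.0, 40.0, 31.0], 0.72)]
side [194. 725. 937.] [ 0.34 -0.63 -0.7 ] 400.8284898966723 -0.05321038228173291
rotor [([299.0, 181.0, 91.0, 82.0], 0.81), ([194.0, 263.0, 44.0, 46.0], 0.73), ([282.0, 266.0, 18.0, 36.0], 0.18)]
tube_cap []
tongs_grip [([281.0, 265.0, 20.0, 39.0], 0.72)]
stand [([270.0, 344.0, 39.0, 53.0], 0.64), ([273.0, 276.0, 40.0, 58.0], 0.59)]
cup [([391.0, 165.0, 20.0, 25.0], 0.74), ([239.0, 247.0, 24.0, 28.0], 0.48)]
balance_cap []
tip_box [([194.0, 265.0, 46.0, 45.0], 0.83)]
specimen_jar [([314.0, 153.0, 14.0, 20.0], 0.59)]
slide_box [([240.0, 248.0, 23.0, 29.0], 0.97)]
marker [([334.0, 146.0, 27.0, 14.0], 0.41)]
```

Run:
```python
import cv2
a=cv2.imread("pics/top0.png")[100:310,110:510]; cv2.imwrite("pics/top0c.png",cv2.resize(a,None,fx=2,fy=2,interpolation=cv2.INTER_CUBIC))
a=cv2.imread("pics/side0.png")[120:400,170:450]; cv2.imwrite("pics/side0c.png",cv2.resize(a,None,fx=2,fy=2,interpolation=cv2.INTER_CUBIC))
```

```text
(no output)
```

View pics/top0c.png

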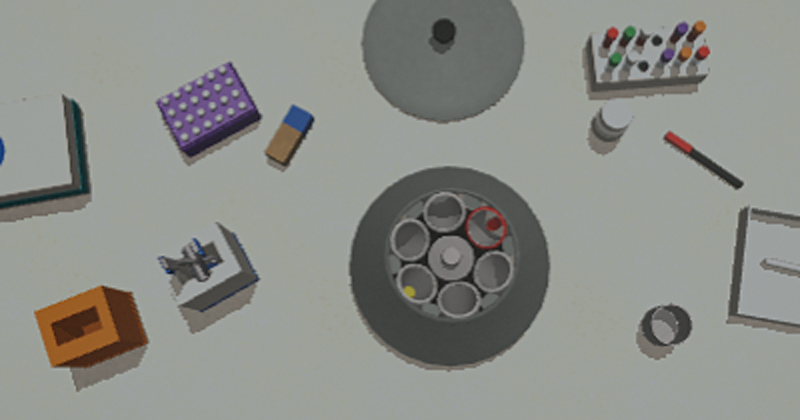

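View pics/side0c.png

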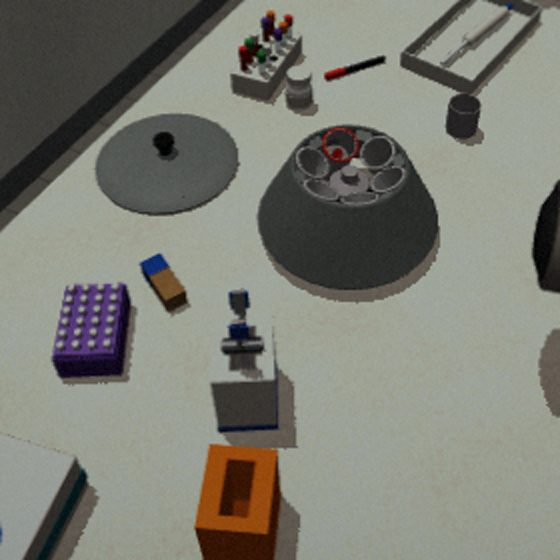

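The top view shows the rotor at about (334,233) px with its red lip at (353,213). The white stand with the tongs is at (212,235), the cup at (443,262) and the orange decoy at (155,265). Next I measure them.

Run:
```python
from h import *
np.set_printoptions(precision=1,suppress=True)
for n in("top","side"):
    p=r.read_camera(n); P,u,v,c=cloud(p); c=c.astype(int); b,g,rr=c.T
    print("==",n)
    hsv=cv2.cvtColor(p["frame"],cv2.COLOR_BGR2HSV)[v,u].astype(int)
    red=(rr>1.8*g)&(rr>1.8*b)&(rr>60)
    roi=((u>284)&(u<386)&(v>185)&(v<285)) if n=="top" else ((u>299)&(u<390)&(v>181)&(v<264))
    s=red&roi; print("red lip pts",s.sum(),"by height", np.percentile(P[s,2],[0,10,50,90,100]))
    lip=s&(P[:,2]>112); q=P[lip]; print("lip mean",q.mean(0))
    A=np.c_[2*q[:,:2],np.ones(len(q))]; sol=np.linalg.lstsq(A,(q[:,:2]**2).sum(1),rcond=None)[0]; print("lip circ",sol[:2],np.sqrt(sol[2]+sol[:2]@sol[:2]))
    # all red px ellipse centre at height 122
    m=np.zeros((400,640),np.uint8); F=p["frame"].astype(int); M=(F[...,2]>1.6*F[...,1])&(F[...,2]>1.6*F[...,0])&(F[...,2]>60)
    x0,x1,y0,y1=(284,386,185,285) if n=="top" else (299,390,181,264)
    m[y0:y1,x0:x1]=M[y0:y1,x0:x1]*255
    cs=cv2.findContours(m,cv2.RETR_EXTERNAL,cv2.CHAIN_APPROX_NONE)[0]; cc=max(cs,key=lambda k:cv2.minEnclosingCircle(k)[1]); e=cv2.fitEllipse(cv2.convexHull(cc)); print("ellipse",e,atheight(p,*e[0],122))
    # rotor body: fit circles at height slices
    rp=P[roi]
    for lo,hi in((10,30),(40,60),(70,90),(115,125)):
        q=rp[(rp[:,2]>lo)&(rp[:,2]<hi)]
        if len(q)<20: continue
        A=np.c_[2*q[:,:2],np.ones(len(q))]; 
        sol=np.linalg.lstsq(A,(q[:,:2]**2).sum(1),rcond=None)[0]; print("rotor slice",lo,len(q),sol[:2],np.sqrt(sol[2]+sol[:2]@sol[:2]))
    # stand top
    roi=((u>185)&(u<245)&(v>205)&(v<262)) if n=="top" else ((u>268)&(u<316)&(v>260)&(v<336))
    q=P[roi&(P[:,2]>110)&(P[:,2]<121)&(hsv[:,1]<60)]
    rc=cv2.minAreaRect(q[:,:2].astype(np.float32)); print("stand top",len(q),q[:,2].mean(),rc); print(cv2.boxPoints(rc))
    q=P[roi&(P[:,2]>130)]; print("tongs",len(q),q.mean(0),q[:,2].max()); blue=roi&(P[:,2]>130)&(b>1.5*rr); print("pads",P[blue].mean(0),blue.sum())
    q=P[roi&(P[:,2]>175)][:,:2]; print("handles rect",len(q),cv2.minAreaRect(q.astype(np.float32)),cv2.boxPoints(cv2.minAreaRect(q.astype(np.float32))))
    # cup
    roi=((u>432)&(u<457)&(v>250)&(v<280)) if n=="top" else ((u>389)&(u<413)&(v>163)&(v<192))
    q=P[roi&(P[:,2]>52)&(P[:,2]<66)]
    A=np.c_[2*q[:,:2],np.ones(len(q))]; sol=np.linalg.lstsq(A,(q[:,:2]**2).sum(1),rcond=None)[0]; print("cup rim",len(q),q.mean(0),sol[:2],np.sqrt(sol[2]+sol[:2]@sol[:2]))
    for nm in(("yel",),):
        y=(rr>1.5*b)&(g>1.3*b)&(rr>70); print("yellow",P[y&(P[:,2]>60)].mean(0))
    # hub
for nm,uv in dict(lid=(332,122)).items(): pass
```

```text
== top
red lip pts 110 by height [ 10.4  90.3 116.2 134.8 137.3]
lip mean [567.  -69.1 125.4]
lip circ [564.5 -66.4] 24.03085918871085
ellipse ((352.4764404296875, 213.51718139648438), (20.15261459350586, 21.48641586303711), 143.93191528320312) [564.6 -67.3 122. ]
rotor slice 10 436 [508.6 -20.3] 98.68473955532703
rotor slice 40 978 [523.  -22.4] 116.59755482783572
rotor slice 70 1157 [524.9 -22.7] 97.14288439677068
rotor slice 115 710 [524.7 -23.4] 76.38423118150409
stand top 587 117.771722771808 ((513.091552734375, 298.54156494140625), (75.99723815917969, 89.62338256835938), 32.54259490966797)
[[457.  315.9]
 [505.2 240.3]
 [569.2 281.2]
 [521.  356.8]]
tongs 160 [510.4 300.1 171.6] 206.60671554476488
pads [512.9 288.8 192.7] 25
handles rect 88 ((512.8253173828125, 297.9316101074219), (22.80579948425293, 49.87962341308594), 32.00552749633789) [[489.9 313. ]
 [516.4 270.7]
 [535.7 282.8]
 [509.3 325.1]]
cup rim 76 [ 451.3 -318.    59.1] [ 450.5 -316. ] 26.292378155405434
yellow [451.2 391.7 109.3]
== side
red lip pts 94 by height [ 66.4  91.9 117.9 134.1 138.4]
lip mean [566.8 -68.5
[... 227 characters left out ...]
672566
rotor slice 40 746 [523.6 -18.5] 121.45189135000133
rotor slice 70 830 [520.6 -13.3] 101.797180322407
rotor slice 115 595 [520.5  -9.6] 73.80093838505682
stand top 689 117.98920361441851 ((510.1175842285156, 300.4610900878906), (73.98370361328125, 92.23243713378906), 30.516342163085938)
[[454.8 321.4]
 [501.7 241.9]
 [565.4 279.5]
 [518.6 359. ]]
tongs 243 [509.8 301.1 179.1] 205.7437688953118
pads [502.  311.3 187.1] 87
handles rect 170 ((510.23358154296875, 300.9466857910156), (21.38006019592285, 49.8037109375), 31.13451385498047) [[488.2 316.7]
 [514.  274.1]
 [532.3 285.2]
 [506.5 327.8]]
cup rim 84 [ 447.6 -315.4   57.6] [ 448.3 -315.8] 26.3579957648784
yellow [379.4 266.6 121. ]
```

Request:
arm_command --motion '[{"gripper":0,"xyz":[15,40,5],"dr":[0,0,0.08]},{"gripper":0,"xyz":[15,40,5],"dr":[0,0,0.08]},{"gripper":0,"xyz":[15,40,5],"dr":[0,0,0.08]},{"gripper":0,"xyz":[20,48,5],"dr":[0,0,0.17]},{"gripper":0,"xyz":[25,60,5],"dr":[0,0,0.17]},{"gripper":0,"xyz":[31.8,78.75,5],"dr":[0,0,0.174]},{"gripper":0,"xyz":[31.8,78.75,5],"dr":[0,0,0.174]},{"gripper":0,"xyz":[31.8,78.75,5],"dr":[0,0,0.174]},{"gripper":0,"xyz":[31.8,78.75,5],"dr":[0,0,0.174]},{"gripper":0,"xyz":[31.8,78.75,5],"dr":[0,0,0.174]},{"gripper":0,"xyz":[31.8,78.75,5],"dr":[0,0,0.174]},{"gripper":0,"xyz":[31.8,78.75,5],"dr":[0,0,0.174]}]'

```text
t: 2.2
eef_pos: [379.9, -23.4, 283.4]
orientation: [[0.852, 0.524, 0.001], [0.524, -0.852, -0.001], [0.001, 0.001, -1.0]]
force: [0.7, -0.5, -0.1]
grip_width: 92.0
```

Run:
```python
from h import *
np.set_printoptions(precision=2,suppress=True)
p=r.read_camera("top")
for n,(a,b) in dict(hub=(450,257),w1=(445,212),w2=(409,240),yel=(417,284),w4=(460,299),w5=(493,271),red=(487,228)).items():
    print(n,atheight(p,a/2+110,b/2+100,122)[:2],atheight(p,a/2+110,b/2+100,136)[:2])
for n in("top","side"):
    p=r.read_camera(n); P,u,v,c=cloud(p)
    q=P[(abs(P[:,0]-523)<135)&(abs(P[:,1]+20)<135)&(P[:,2]>132)]; 
    s=P[(np.hypot(P[:,0]-523,P[:,1]+20)<150)]
    print(n,len(q),np.histogram(s[:,2],bins=range(0,150,10))[0])
s=r.sense(); print(s["t"],s["eef_pos"],s["joints"],s["orientation"])
```

```text
hub [525.42 -23.44] [523.71 -23.06]
w1 [583.03 -16.23] [580.59 -15.94]
w2 [546.05  28.88] [544.08  28.61]
yel [490.43  17.54] [489.16  17.41]
w4 [472.75 -36.74] [471.7  -36.19]
w5 [508.79 -77.86] [507.29 -76.78]
red [563.45 -69.93] [561.26 -68.95]
top 3257 [517 234 126 302 328 361 439 406 442 572 727 559 680 713]
side 2157 [866  13 163 396 388 354 388 417 417 500 681 614 638 593]
2.35 [380.18 -22.59 283.07] [-14.98   2.37 103.66   0.01  73.94  42.98] [[ 0.85  0.53  0.  ]
 [ 0.53 -0.85 -0.  ]
 [ 0.    0.   -1.  ]]
```

Request:
arm_command --motion '[{"gripper":0,"xyz":[13.13,32.2,1.7],"dr":[0,0,0]},{"gripper":0,"xyz":[13.13,32.2,1.7],"dr":[0,0,0]},{"gripper":0,"xyz":[13.13,32.2,1.7],"dr":[0,0,0]},{"gripper":0,"xyz":[13.13,32.2,1.7],"dr":[0,0,0]},{"gripper":0,"xyz":[13.13,32.2,1.7],"dr":[0,0,0]},{"gripper":0,"xyz":[13.13,32.2,1.7],"dr":[0,0,0]},{"gripper":0,"xyz":[13.13,32.2,1.7],"dr":[0,0,0]},{"gripper":0,"xyz":[13.13,32.2,1.7],"dr":[0,0,0]},{"gripper":0,"xyz":[13.13,32.2,1.7],"dr":[0,0,0]},{"gripper":0,"xyz":[13.13,32.2,1.7],"dr":[0,0,0]},{"gripper":0,"xyz":[13.13,32.2,1.7],"dr":[0,0,0]}]'

```text
t: 3.27
eef_pos: [511.5, 295.2, 299.0]
orientation: [[0.852, 0.524, -0.001], [0.524, -0.852, -0.001], [-0.002, 0.001, -1.0]]
force: [0.4, 0.9, -0.1]
grip_width: 91.7
```

Run:
```python
from h import *
np.set_printoptions(precision=2,suppress=True)
p=r.read_camera("side"); s=r.sense(); print(s["t"],s["eef_pos"],s["joints"],s["orientation"])
P,u,v,c=cloud(p)
# fingers region
q=P[(np.hypot(P[:,0]-s["eef_pos"][0],P[:,1]-s["eef_pos"][1])<90)&(P[:,2]>270)&(P[:,2]<330)]
print(len(q),q[:,2].min() if len(q) else 0)
cv2.imwrite("pics/s1.png",cv2.resize(p["frame"][130:350,200:400],None,fx=3,fy=2.7,interpolation=cv2.INTER_CUBIC))
```

```text
3.3167 [511.25 294.63 299.38] [22.54 24.89 71.21 -0.05 83.98 81.02] [[ 0.85  0.52 -0.  ]
 [ 0.52 -0.85 -0.  ]
 [-0.    0.   -1.  ]]
74 291.14963563531944
```

View pics/s1.png

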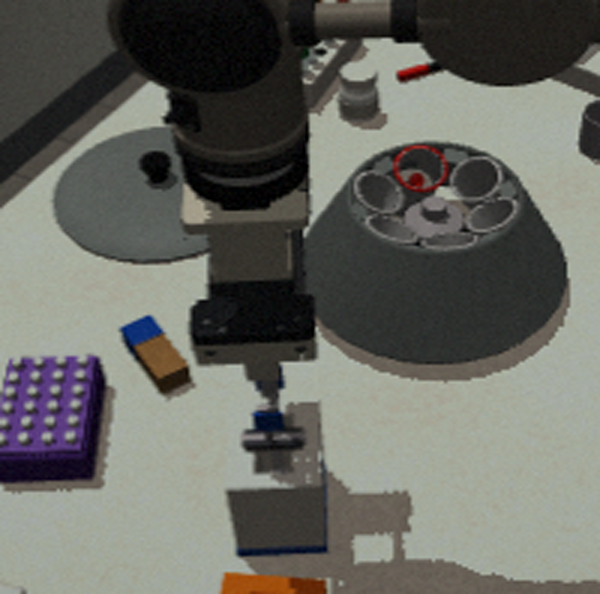

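The picture shows the open fingers, seen edge-on near (265,375), straight above the tongs at (265,430). I descend and squeeze.

Request:
arm_command --motion '[{"gripper":0,"xyz":[0,0.48,-3],"dr":[0,0,0]},{"gripper":0,"xyz":[0,0.48,-6],"dr":[0,0,0]},{"gripper":0,"xyz":[0,0.48,-9],"dr":[0,0,0]},{"gripper":0,"xyz":[0,0.48,-11.1],"dr":[0,0,0]},{"gripper":0,"xyz":[0,0.48,-11.1],"dr":[0,0,0]},{"gripper":0,"xyz":[0,0.48,-11.1],"dr":[0,0,0]}]'

```text
t: 3.82
eef_pos: [510.9, 299.5, 189.0]
orientation: [[0.853, 0.522, -0.001], [0.522, -0.853, -0.001], [-0.002, 0.0, -1.0]]
force: [0.3, -0.1, 0.5]
grip_width: 91.5
```

Request:
arm_command --motion '[{"gripper":100,"xyz":[0,0,0],"dr":[0,0,0]},{"gripper":100,"xyz":[0,0,0],"dr":[0,0,0]},{"gripper":120,"xyz":[0,0,0],"dr":[0,0,0]},{"gripper":130,"xyz":[0,0,0],"dr":[0,0,0]},{"gripper":140,"xyz":[0,0,0],"dr":[0,0,0]},{"gripper":150,"xyz":[0,0,0],"dr":[0,0,0]},{"gripper":150,"xyz":[0,0,0],"dr":[0,0,0]},{"gripper":150,"xyz":[0,0,0],"dr":[0,0,0]},{"gripper":150,"xyz":[0,0,0],"dr":[0,0,0]}]' --grip_force 30

```text
t: 4.57
eef_pos: [511.4, 301.6, 190.7]
orientation: [[0.851, 0.524, 0.002], [0.524, -0.851, 0.001], [0.002, 0.001, -1.0]]
force: [-2.7, -2.6, 12.0]
grip_width: 39.2
```

Request:
arm_command --motion '[{"gripper":150,"xyz":[0,0,0.8],"dr":[0,0,0]},{"gripper":150,"xyz":[0,0,1.5],"dr":[0,0,0]},{"gripper":150,"xyz":[0,0,1.5],"dr":[0,0,0]},{"gripper":150,"xyz":[0,0,1.5],"dr":[0,0,0]}]'

```text
t: 4.9
eef_pos: [511.1, 301.5, 204.2]
orientation: [[0.852, 0.524, 0.001], [0.524, -0.852, 0.0], [0.001, 0.0, -1.0]]
force: [-0.2, -0.1, -1.0]
grip_width: 38.1
```

Run:
```python
from h import *
np.set_printoptions(precision=2,suppress=True)
p=r.read_camera("side"); s=r.sense(); print(s["t"],s["eef_pos"],s["force"],s["wrist_torque"],s["grip_width"])
cv2.imwrite("pics/s2.png",cv2.resize(p["frame"][220:340,240:350],None,fx=5,fy=5,interpolation=cv2.INTER_CUBIC))
```

```text
4.95 [510.91 301.39 203.75] [-0.03  0.15 -1.57] [0.01 0.01 0.01] 38.14699580601332
```

View pics/s2.png

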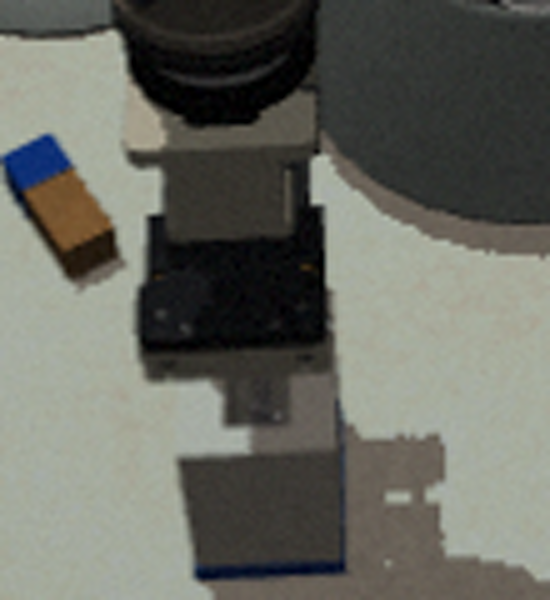

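Request:
arm_command --motion '[{"gripper":150,"xyz":[0,0,3.5],"dr":[0,0,0]},{"gripper":150,"xyz":[0,0,7],"dr":[0,0,0]},{"gripper":150,"xyz":[0,0,10.5],"dr":[0,0,0]},{"gripper":150,"xyz":[0,0,14],"dr":[0,0,0]},{"gripper":150,"xyz":[0,-3,14],"dr":[0,0,0]},{"gripper":150,"xyz":[-0.3,-7,14],"dr":[0,0,0]},{"gripper":150,"xyz":[-0.6,-11,14],"dr":[0,0,0]},{"gripper":150,"xyz":[-0.9,-15,14],"dr":[0,0,0]},{"gripper":150,"xyz":[-1.2,-19,14],"dr":[0,0,0]},{"gripper":150,"xyz":[-1.4,-23,14],"dr":[0,0,0]},{"gripper":150,"xyz":[-1.5,-26.5,14],"dr":[0,0,0]},{"gripper":150,"xyz":[-1.5,-29.05,14],"dr":[0,0,0]}]'

```text
t: 5.95
eef_pos: [495.3, 8.1, 343.5]
orientation: [[0.852, 0.523, -0.001], [0.523, -0.852, -0.001], [-0.001, 0.0, -1.0]]
force: [0.7, 0.3, -0.4]
grip_width: 38.2
```

Request:
arm_command --motion '[{"gripper":150,"xyz":[0,0,0],"dr":[-0.076,-0.065,0]},{"gripper":150,"xyz":[0,0,0],"dr":[-0.152,-0.13,0]},{"gripper":150,"xyz":[0,0,-1],"dr":[-0.228,-0.196,0]},{"gripper":150,"xyz":[0,0,-2],"dr":[-0.304,-0.261,0]},{"gripper":150,"xyz":[0,0,-2.7],"dr":[-0.379,-0.326,0]},{"gripper":150,"xyz":[0,0,-2.7],"dr":[-0.379,-0.326,0]},{"gripper":150,"xyz":[0,0,-2.7],"dr":[-0.379,-0.326,0]}]'

```text
t: 6.53
eef_pos: [495.1, 11.8, 316.1]
orientation: [[0.838, 0.449, 0.31], [0.541, -0.76, -0.362], [0.073, 0.471, -0.879]]
force: [-0.2, 0.4, -0.6]
grip_width: 38.0
```

Run:
```python
from h import *
np.set_printoptions(precision=3,suppress=True)
ps={}
for n in("side","top"):
    p=ps[n]=r.read_camera(n); s=r.sense()
    R=np.array(s["orientation"]); e=np.array(s["eef_pos"])
    P,u,v,c=cloud(p); L=(P-e)@R
    m=(abs(L[:,0])<40)&(abs(L[:,1])<40)&(L[:,2]>20)&(L[:,2]<200)&(P[:,2]>142)
    q=L[m]; print(n,len(q))
    for lo in range(20,190,12):
        k=q[(q[:,2]>=lo)&(q[:,2]<lo+12)]
        if len(k)>3: print(lo,len(k),"x",k[:,0].min(),np.median(k[:,0]),k[:,0].max(),"y",k[:,1].min(),np.median(k[:,1]),k[:,1].max())
    print("tip max",np.sort(q[:,2])[-8:])
    a=np.array([.3126,-.3634,-.8776]); print("mouth in tool",(np.array([563.7,-67.6,122])-e)@R, "a in tool",a@R)
print(s["t"],e,s["joints"],s["force"],s["grip_width"]); print(R)
im=[cv2.resize(ps["side"]["frame"][100:280,270:420],None,fx=2.6,fy=3,interpolation=cv2.INTER_CUBIC),cv2.resize(ps["top"]["frame"][140:320,270:420],None,fx=2.6,fy=3,interpolation=cv2.INTER_CUBIC)]
cv2.imwrite("pics/s3.png",np.hstack(im))
```

```text
side 75
56 32 x 7.618703423328244 17.778503182356513 23.1399683093902 y -11.052679063481508 -4.7253227660623 6.220578091752325
128 4 x -1.9665065596338622 1.9227828127364472 3.351652203913679 y -13.749087845646459 11.926808657356204 12.57759527663307
140 13 x -3.8605699272573317 3.3930479438909185 7.351636019287845 y -16.336376684220728 10.558272790416371 12.34180714205607
152 14 x -5.865942265432601 1.7393226184959807 8.044963594049854 y -15.341809145643037 9.464201691514535 11.085976441400904
164 8 x -3.743301581640769 1.5143251062890826 7.192890627896988 y -14.898692494634545 -1.8080572232099872 12.158214107170785
tip max [165.884 166.063 166.851 167.419 167.738 168.765 169.728 172.638]
mouth in tool [ -0.599  -1.813 221.054] a in tool [0.    0.002 1.   ]
top 26
140 6 x -3.3368348565767065 0.7622125948582992 5.116484720778769 y 14.590598097635112 16.566701305541407 18.039303544576086
152 13 x -6.48930832365999 1.7354144796438877 10.822516082364832 y 11.500996255088536 13.019303698822883 16.196435354449964
164 7 x -3.50185825714109 3.90344581786857 8.424636653375742 y 13.408930212758118 14.283556646644225 15.63112237389875
tip max [163.921 165.526 166.546 168.815 169.529 169.737 172.689 172.82 ]
mouth in tool [ -0.954  -2.763 221.165] a in tool [-0.001  0.001  1.   ]
6.6333 [496.641  10.881 317.618] [  5.831   6.955  98.783 -26.943  59.871  74.987] [-0.633 -0.822 -0.021] 37.897235282236366
[[ 0.839  0.445  0.312]
 [ 0.539 -0.761 -0.362]
 [ 0.076  0.472 -0.878]]
```

View pics/s3.png

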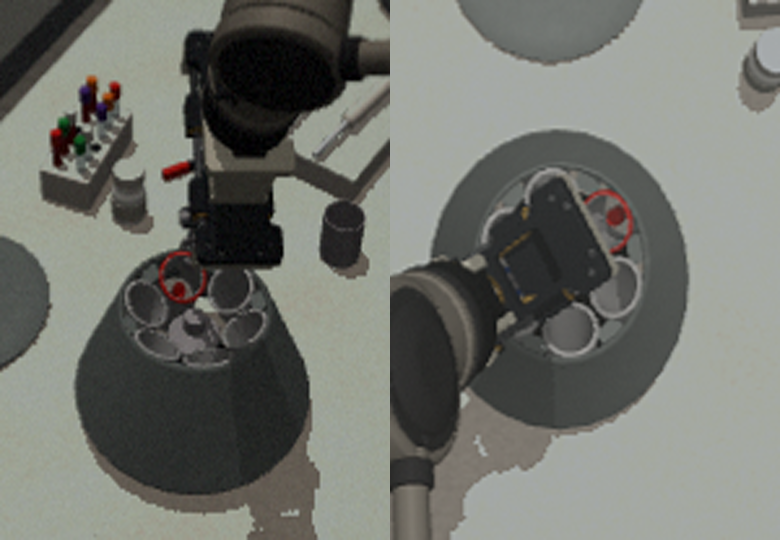

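The tongs sit hidden behind the gripper in both views, but the red well with its cap is still visible: lip (183,277) and cap (179,290) in the side half, lip (607,222) and cap (615,215) in the top half. I refine the cap and lip positions against the jaws.

Run:
```python
from h import *
np.set_printoptions(precision=2,suppress=True)
E=[];Rs=[]
a=np.array([.3126,-.3634,-.8776]); M=np.array([563.7,-67.6,122])
for n in("side","top","side","top"):
    p=r.read_camera(n); s=r.sense(); E.append(s["eef_pos"]); R=np.array(s["orientation"])
    if len(E)<3: 
        F=p["frame"].astype(int); red=(F[...,2]>1.6*F[...,1])&(F[...,2]>1.6*F[...,0])&(F[...,2]>50)
        P,u,v,c=cloud(p); k=red[v,u]&(np.linalg.norm(P-M,axis=1)<60); P=P[k]; u=u[k];v=v[k]
        cap=P[:,2]<105
        print(n,"cap",cap.sum(),P[cap].mean(0),P[cap].min(0),P[cap].max(0), "px",u[cap].mean(),v[cap].mean(),"pred captop px",project(p,M+32*a),"cap ctr px",project(p,M+41*a))
        print("cap px at top plane:", [atheight(p,u[cap].mean(),v[cap].mean(),h) for h in (88,94)], "radial offset from axis",[np.round((q-M)-((q-M)@a)*a,1) for q in [P[cap].mean(0)]])
print(np.array(E),np.mean(E,0))
```

```text
side cap 23 [572.27 -76.38  92.33] [564.16 -89.81  81.93] [599.33 -70.41  96.37] px 337.9130434782609 196.2608695652174 pred captop px (np.float64(337.9147135675915), np.float64(195.16008003484862)) cap ctr px (np.float64(337.5133955553695), np.float64(196.08179625595378))
cap px at top plane: [array([574.19, -80.48,  88.  ]), array([571.5 , -74.79,  94.  ])] radial offset from axis [array([-1.4,  2.8, -1.7])]
top cap 32 [574.49 -79.52  92.51] [568.18 -87.14  81.7 ] [583.4  -71.04  99.91] px 356.40625 211.625 pred captop px (np.float64(356.33491985597516), np.float64(211.83569873780561)) cap ctr px (np.float64(357.35525987901667), np.float64(211.27810097256028))
cap px at top plane: [array([575.22, -79.86,  88.  ]), array([574.25, -79.41,  94.  ])] radial offset from axis [array([ 0.3,  0.3, -0. ])]
[[496.87  10.55 317.79]
 [496.86  10.39 317.74]
 [496.75  10.29 317.61]
 [496.59  10.29 317.44]] [496.77  10.38 317.64]
```

Request:
arm_command --motion '[{"gripper":150,"xyz":[0.1,-0.22,-1.0],"dr":[0,0,0]},{"gripper":150,"xyz":[0.4,-0.59,-1.89],"dr":[0,0,0]},{"gripper":150,"xyz":[0.72,-0.95,-2.77],"dr":[0,0,0]},{"gripper":150,"xyz":[1.03,-1.31,-3.65],"dr":[0,0,0]},{"gripper":150,"xyz":[1.34,-1.68,-4.53],"dr":[0,0,0]},{"gripper":150,"xyz":[1.66,-2.04,-5.4],"dr":[0,0,0]},{"gripper":150,"xyz":[1.66,-2.04,-5.4],"dr":[0,0,0]},{"gripper":150,"xyz":[1.66,-2.04,-5.4],"dr":[0,0,0]}]'

```text
t: 7.5
eef_pos: [512.5, -9.9, 262.2]
orientation: [[0.839, 0.446, 0.311], [0.538, -0.76, -0.364], [0.074, 0.473, -0.878]]
force: [-0.5, -0.3, -2.1]
grip_width: 38.0
```

```bash
cat > tl.py <<'E'
from h import *
np.set_printoptions(precision=2,suppress=True)
E=[];Q=[]
a=np.array([.3126,-.3634,-.8776]); M=np.array([563.7,-67.6,122])
for n in("side","top"):
    p=r.read_camera(n); s=r.sense(); e=np.array(s["eef_pos"]); R=np.array(s["orientation"]); E.append(e)
    P,u,v,c=cloud(p); L=(P-e)@R
    q=L[(abs(L[:,0])<40)&(abs(L[:,1])<24)&(L[:,2]>22)&(L[:,2]<200)&(((P-M)@a)<-6)]
    for lo in range(24,190,12):
        k=q[(q[:,2]>=lo)&(q[:,2]<lo+12)]
        if len(k)>3: print(n,lo,len(k),"x",k[:,0].min(),np.median(k[:,0]),k[:,0].max(),"y",k[:,1].min(),np.median(k[:,1]),k[:,1].max())
e=np.mean(E,0); print(s["t"],e,"force",s["force"],s["wrist_torque"],s["grip_width"],"\nmouth in tool",(M-e)@R,"a in tool",a@R)
E
python3 tl.py
```

```text
side 60 15 x 16.17986240540747 20.962358505404648 24.32109833603308 y -7.556150303573112 -2.705855955966866 7.415969065295683
side 144 19 x -2.847488812254807 6.8651949511934465 39.4958884426348 y -15.719159156765315 10.05243628035099 22.142246393372613
7.6 [512.72  -9.59 263.  ] force [ 0.24  0.61 -0.54] [ 0.29  0.26 -0.01] 38.01637457113241 
mouth in tool [  0.78  -0.01 160.76] a in tool [-0. -0.  1.]
```

Request:
arm_command --motion '[{"gripper":150,"xyz":[0.31,-0.36,-0.88],"dr":[0,0,0]},{"gripper":150,"xyz":[0.62,-0.73,-1.75],"dr":[0,0,0]},{"gripper":150,"xyz":[0.94,-1.09,-2.63],"dr":[0,0,0]},{"gripper":150,"xyz":[1.15,-1.34,-3.25],"dr":[0,0,0]},{"gripper":150,"xyz":[1.31,-1.53,-3.69],"dr":[0,0,0]},{"gripper":150,"xyz":[1.31,-1.53,-3.69],"dr":[0,0,0]},{"gripper":150,"xyz":[1.31,-1.53,-3.69],"dr":[0,0,0]}]'

```text
t: 8.18
eef_pos: [527.8, -24.2, 228.8]
orientation: [[0.837, 0.443, 0.32], [0.54, -0.759, -0.363], [0.082, 0.477, -0.875]]
force: [-5.0, 7.7, 18.2]
grip_width: 38.3
```

```bash
python3 tl.py
```

```text
side 36 6 x 21.31032375174821 21.742597776300506 23.93678976185763 y -3.962069370602862 0.9040261273876434 6.2023084530054815
side 48 5 x 20.553082021089935 23.35834347165646 23.48645173507415 y -7.547865092707393 -2.140127940117196 5.686342911830037
side 108 11 x 21.40340441195309 33.44129495109562 39.646048070027675 y -20.39215320169116 -14.113087798502052 13.666229392619972
8.2833 [527.77 -24.16 228.9 ] force [-4.85  7.74 18.09] [0.41 0.09 0.11] 37.766476331130185 
mouth in tool [ -2.2   -2.06 120.82] a in tool [-0.01 -0.    1.  ]
```

The jaws landed on something, probably the cap's rim, and the tongs slid up in the fingers. I back out and remeasure.

Request:
arm_command --motion '[{"gripper":150,"xyz":[-0.62,0.73,1.75],"dr":[0,0,0]},{"gripper":150,"xyz":[-1.25,1.45,3.51],"dr":[0,0,0]},{"gripper":150,"xyz":[-1.88,2.18,5.27],"dr":[0,0,0]},{"gripper":150,"xyz":[-2.5,2.91,7.02],"dr":[0,0,0]},{"gripper":150,"xyz":[-2.5,2.91,7.02],"dr":[0,0,0]},{"gripper":150,"xyz":[-2.5,2.91,7.02],"dr":[0,0,0]}]'

```text
t: 8.78
eef_pos: [501.0, 4.4, 296.1]
orientation: [[0.838, 0.445, 0.314], [0.539, -0.76, -0.363], [0.077, 0.474, -0.877]]
force: [-0.6, 0.7, -0.6]
grip_width: 37.8
```

```bash
python3 tl.py
python3 - <<'E'
from h import *
p=r.read_camera("side"); q=r.read_camera("top")
P,u,v,c=cloud(p)
im=[cv2.resize(p["frame"][130:250,300:400],None,fx=4,fy=5,interpolation=cv2.INTER_CUBIC),cv2.resize(q["frame"][170:290,290:390],None,fx=4,fy=5,interpolation=cv2.INTER_CUBIC)]
cv2.imwrite("pics/s4.png",cv2.convertScaleAbs(np.hstack(im),alpha=1.5))
E
```

```text
side 36 14 x 19.4985735673105 21.94480155375704 24.49140932053434 y -8.783667318729206 -1.4310976848560637 5.821340567650912
side 120 9 x -2.074682907955908 3.673116125812831 6.699518834936594 y -11.782926269086547 9.732647060354088 12.977937014925635
side 132 4 x -0.8593271587130574 3.4769779682212905 5.610185086965189 y -10.975320569487236 9.208319293363118 11.942785935824894
side 144 7 x -3.0427220533334354 3.534294743244879 5.690820878916204 y -12.158537378135081 11.284776979359815 12.393037120532995
side 180 5 x 30.9986225159695 36.0613902360644 39.77688914758421 y -17.903694973259956 -8.756937256105203 15.385622090941077
top 180 8 x -38.83147147355857 -35.33788042377863 -16.92806590520547 y 1.6241919102916755 11.805404060832316 23.652876639275206
8.8833 [500.51   3.97 294.9 ] force [-1.03  0.11 -0.73] [ 0.27  0.21 -0.01] 37.83618762527488 
mouth in tool [  1.71   0.86 197.5 ] a in tool [0. 0. 1.]
```

View pics/s4.png

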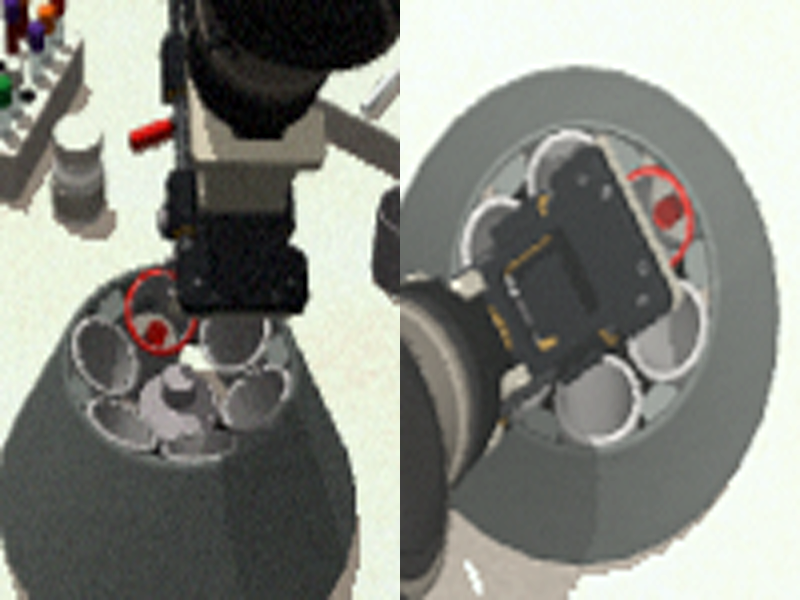

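Run:
```python
from h import *
np.set_printoptions(precision=1,suppress=True)
s=r.sense(); e=np.array(s["eef_pos"]); R=np.array(s["orientation"]); print(e)
for n in("side","top"):
    p=r.read_camera(n); P,u,v,c=cloud(p); L=(P-e)@R
    for nm,t in dict(tipC=(0,0,153),tipL=(0,-15,153),tipR=(0,15,153),piv=(0,0,48),bar=(23,0,48),barm=(-23,0,48),tcp=(0,0,0),body=(0,0,-44)).items():
        w=e+R@np.array(t,float); uu,vv=project(p,w); d=depthpt(p,uu,vv,0); print(n,nm,w,"px",np.array([uu,vv]),"seen tool",None if d is None else (d-e)@R, p["frame"][int(round(vv)),int(round(uu))])
    x0,y0=(300,130) if n=="side" else (290,170)
    k=(abs(L[:,0])<26)&(abs(L[:,1])<20)&(L[:,2]>22)&(L[:,2]<165)
    print("tongs pts px crop",len(u[k]), np.c_[u[k],v[k],L[k],c[k]][::2].astype(int).tolist())
```

```text
[500.4   3.8 294.6]
side tipC [547.9 -51.9 160.2] px [342.2 187.1] seen tool [ -9.8  21.  212.1] [48 50 50]
side tipL [541.2 -40.5 153.1] px [342.5 192. ] seen tool [ 34.7 -86.5 -56.7] [35 40 43]
side tipR [554.5 -63.3 167.3] px [342.  182.2] seen tool [  3.5   7.3 132. ] [37 38 41]
side piv [515.3 -13.7 252.4] px [348.  173.7] seen tool [ 23.5 -50.4 -80.2] [15 11 12]
side bar [534.6  -1.3 254.1] px [339.4 173.7] seen tool [23.1 -0.2 47.4] [87 89 91]
side barm [496.  -26.1 250.8] px [356.6 173.7] seen tool [  4.9 -53.  -86.7] [17 16 15]
side tcp [500.4   3.8 294.6] px [351.  166.7] seen tool [  19.8  -42.5 -102.6] [47 52 56]
side body [486.8  19.8 333.2] px [354.1 159.7] seen tool [  20.7  -44.3 -146. ] [72 84 88]
tongs pts px crop 36 [[340, 171, 21, 6, 45, 95, 102, 99], [339, 172, 23, 4, 46, 102, 108, 110], [341, 172, 19, 3, 43, 70, 68, 70], [340, 173, 21, 0, 44, 94, 95, 98], [339, 174, 24, 0, 47, 87, 89, 91], [341, 174, 19, -2, 44, 51, 52, 51], [340, 175, 21, -4, 46, 48, 51, 51], [340, 176, 21, -5, 50, 53, 55, 53], [341, 177, 19, -9, 47, 46, 49, 48], [343, 179, 1, 14, 124, 89, 96, 
[... 315 characters left out ...]
1.9 160.2] px [347.2 217.8] seen tool [ -5.2  91.8 -84.7] [47 47 46]
top tipL [541.2 -40.5 153.1] px [342.4 220.8] seen tool [ -5.2  80.8 -85.7] [44 45 43]
top tipR [554.5 -63.3 167.3] px [352.1 214.7] seen tool [ -4.4  89.  -46.2] [107 115 115]
top piv [515.3 -13.7 252.4] px [332.3 225.9] seen tool [ -2.8  50.2 -68.5] [39 39 38]
top bar [534.6  -1.3 254.1] px [326.9 217.1] seen tool [ 17.1  50.8 -69.8] [36 50 57]
top barm [496.  -26.1 250.8] px [337.7 234.7] seen tool [-22.9  57.5 -85.4] [44 43 42]
top tcp [500.4   3.8 294.6] px [324.4 230.1] seen tool [ -1.7  30.2 -66.3] [44 43 42]
top body [486.8  19.8 333.2] px [316.6 234.4] seen tool [ -1.1  19.8 -85.4] [43 40 38]
tongs pts px crop 0 []
```

Request:
arm_command --motion '[{"gripper":143,"xyz":[0.53,-0.4,-1.4],"dr":[0,0,0]},{"gripper":143,"xyz":[0.97,-0.94,-2.68],"dr":[0,0,0]},{"gripper":143,"xyz":[1.59,-1.67,-4.44],"dr":[0,0,0]},{"gripper":143,"xyz":[2.22,-2.4,-6.19],"dr":[0,0,0]},{"gripper":143,"xyz":[2.22,-2.4,-6.19],"dr":[0,0,0]},{"gripper":143,"xyz":[2.22,-2.4,-6.19],"dr":[0,0,0]}]'

```text
t: 9.58
eef_pos: [522.4, -20.2, 233.2]
orientation: [[0.84, 0.446, 0.31], [0.538, -0.76, -0.364], [0.073, 0.472, -0.878]]
force: [-0.1, 0.6, -0.8]
grip_width: 40.6
```

```bash
python3 tl.py
```

```text
side 36 5 x 21.451735525508088 21.536380704640397 22.328423602423882 y -6.583168166511279 -1.1585168779189745 3.8671694126606297
9.6833 [522.97 -19.71 234.69] force [ 0.33 -0.59 -1.44] [0.33 0.27 0.01] 40.384518617806066 
mouth in tool [ -0.24   1.12 129.04] a in tool [-0. -0.  1.]
```

Request:
arm_command --motion '[{"gripper":143,"xyz":[0.05,0.0,-0.35],"dr":[0,0,0]},{"gripper":143,"xyz":[0.15,-0.15,-0.57],"dr":[0,0,0]},{"gripper":143,"xyz":[0.28,-0.3,-0.92],"dr":[0,0,0]},{"gripper":143,"xyz":[0.4,-0.44,-1.27],"dr":[0,0,0]},{"gripper":143,"xyz":[0.4,-0.44,-1.27],"dr":[0,0,0]}]'

```text
t: 10.1
eef_pos: [526.7, -24.3, 220.9]
orientation: [[0.839, 0.446, 0.312], [0.539, -0.76, -0.364], [0.075, 0.473, -0.878]]
force: [0.4, 0.5, -0.6]
grip_width: 40.5
```

Request:
arm_command --motion '[{"gripper":143,"xyz":[0.16,-0.18,-0.44],"dr":[0,0,0]},{"gripper":143,"xyz":[0.31,-0.36,-0.88],"dr":[0,0,0]},{"gripper":143,"xyz":[0.5,-0.58,-1.4],"dr":[0,0,0]},{"gripper":143,"xyz":[0.5,-0.58,-1.4],"dr":[0,0,0]},{"gripper":143,"xyz":[0.5,-0.58,-1.4],"dr":[0,0,0]}]'

```text
t: 10.52
eef_pos: [531.7, -30.1, 207.0]
orientation: [[0.839, 0.446, 0.311], [0.539, -0.76, -0.364], [0.075, 0.473, -0.878]]
force: [-0.2, 0.0, -1.1]
grip_width: 40.4
```

```bash
python3 tl.py
```

```text
side 36 8 x 20.200686221455346 21.28257021594244 24.127004162351287 y -9.177996818486156 -2.533010378102834 4.018661099441129
side 84 7 x 30.264408109084478 35.58360625436791 38.28857572974905 y -17.03594402348482 -10.119953871141202 18.09554942646743
10.6167 [531.86 -29.99 207.44] force [ 0.93  0.06 -0.28] [0.29 0.2  0.  ] 40.729120661871654 
mouth in tool [-0.01  2.32 98.6 ] a in tool [ 0. -0.  1.]
```

Request:
arm_command --motion '[{"gripper":150,"xyz":[0,0,0],"dr":[0,0,0]},{"gripper":155,"xyz":[0,0,0],"dr":[0,0,0]},{"gripper":159,"xyz":[0,0,0],"dr":[0,0,0]},{"gripper":163,"xyz":[0,0,0],"dr":[0,0,0]},{"gripper":167,"xyz":[0,0,0],"dr":[0,0,0]},{"gripper":172,"xyz":[0,0,0],"dr":[0,0,0]},{"gripper":180,"xyz":[0,0,0],"dr":[0,0,0]},{"gripper":200,"xyz":[0,0,0],"dr":[0,0,0]},{"gripper":200,"xyz":[0,0,0],"dr":[0,0,0]}]' --grip_force 38

```text
t: 11.37
eef_pos: [532.1, -29.9, 207.9]
orientation: [[0.839, 0.445, 0.313], [0.539, -0.76, -0.364], [0.076, 0.474, -0.877]]
force: [0.5, 0.7, 2.0]
grip_width: 33.3
```

Request:
arm_command --motion '[{"gripper":200,"xyz":[-0.16,0.18,0.44],"dr":[0,0,0]},{"gripper":200,"xyz":[-0.31,0.36,0.88],"dr":[0,0,0]},{"gripper":200,"xyz":[-0.62,0.73,1.76],"dr":[0,0,0]},{"gripper":200,"xyz":[-0.94,1.09,2.63],"dr":[0,0,0]},{"gripper":200,"xyz":[-1.25,1.45,3.51],"dr":[0,0,0]},{"gripper":200,"xyz":[-1.56,1.82,4.39],"dr":[0,0,0]},{"gripper":200,"xyz":[-1.88,2.18,5.27],"dr":[0,0,0]},{"gripper":200,"xyz":[-2.19,2.54,6.14],"dr":[0,0,0]},{"gripper":200,"xyz":[-2.5,2.91,7.02],"dr":[0,0,0]},{"gripper":200,"xyz":[-2.81,3.27,7.9],"dr":[0,0,0]},{"gripper":200,"xyz":[-3.13,3.63,8.78],"dr":[0,0,0]},{"gripper":200,"xyz":[-3.44,4.0,9.65],"dr":[0,0,0]}]'

```text
t: 12.37
eef_pos: [497.1, 10.5, 305.0]
orientation: [[0.839, 0.445, 0.313], [0.539, -0.76, -0.363], [0.076, 0.473, -0.878]]
force: [-0.2, 0.2, -0.5]
grip_width: 33.7
```

Request:
arm_command --motion '[{"gripper":200,"xyz":[-0.31,0.36,0.88],"dr":[0,0,0]},{"gripper":200,"xyz":[-0.62,0.73,1.76],"dr":[0,0,0]},{"gripper":200,"xyz":[-0.94,1.09,2.63],"dr":[0,0,0]},{"gripper":200,"xyz":[-0.94,1.09,3.6],"dr":[0,0,0]},{"gripper":200,"xyz":[-0.94,1.09,4.6],"dr":[0,0,0]},{"gripper":200,"xyz":[-0.94,1.09,5.6],"dr":[0,0,0]},{"gripper":200,"xyz":[-0.94,1.09,6.6],"dr":[0,0,0]},{"gripper":200,"xyz":[-0.94,1.09,7.6],"dr":[0,0,0]},{"gripper":200,"xyz":[-0.94,1.09,7.6],"dr":[0,0,0]},{"gripper":200,"xyz":[-0.94,1.09,7.6],"dr":[0,0,0]}]'

```text
t: 13.2
eef_pos: [488.2, 20.9, 380.6]
orientation: [[0.839, 0.445, 0.313], [0.539, -0.76, -0.363], [0.077, 0.474, -0.877]]
force: [0.2, -0.2, -2.1]
grip_width: 33.5
```

Run:
```python
from h import *
p=r.read_camera("side"); q=r.read_camera("top"); s=r.sense(); print(s["t"],s["eef_pos"],s["force"],s["grip_width"],s["joints"])
im=[cv2.resize(p["frame"][110:250,280:400],None,fx=3.3,fy=4,interpolation=cv2.INTER_CUBIC),cv2.resize(q["frame"][160:300,280:400],None,fx=3.3,fy=4,interpolation=cv2.INTER_CUBIC)]
cv2.imwrite("pics/s5.png",cv2.convertScaleAbs(np.hstack(im),alpha=1.5))
```

```text
13.3 [487.81547838  20.86796297 379.43943093] [-1.11290219 -0.20517077 -1.49455863] 33.577850591715 [  7.41299494   4.16864102  92.20790628 -25.41207906  69.03491949
  71.95085333]
```

View pics/s5.png

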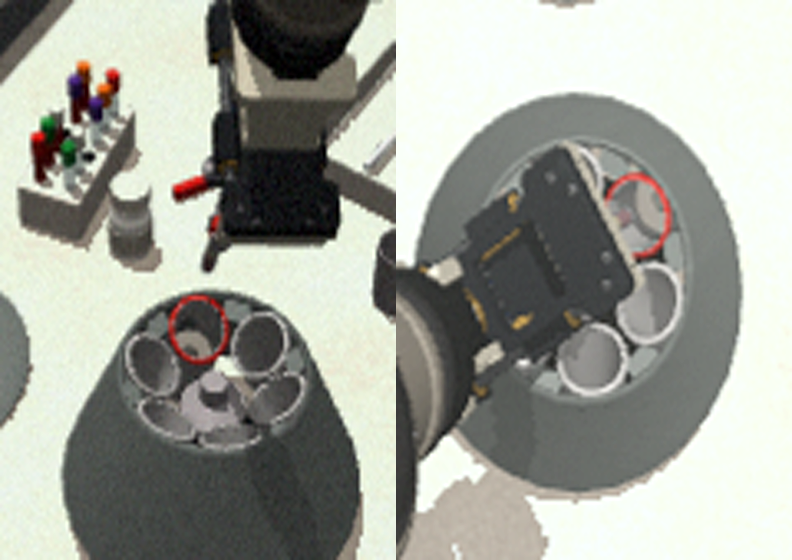

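The side half shows the red well empty and the tube hanging from the tongs at about (210,240), clear of the rotor. I straighten up and carry it to the cup.

Request:
arm_command --motion '[{"gripper":200,"xyz":[0,-0.5,0.2],"dr":[0.04,0.034,0]},{"gripper":200,"xyz":[-0.2,-1.5,0.5],"dr":[0.1,0.086,0]},{"gripper":200,"xyz":[-0.4,-3,0.5],"dr":[0.16,0.138,0]},{"gripper":200,"xyz":[-0.6,-5,0.5],"dr":[0.22,0.19,0]},{"gripper":200,"xyz":[-0.8,-7.5,0.5],"dr":[0.28,0.241,0]},{"gripper":200,"xyz":[-1.1,-10,0.5],"dr":[0.33,0.284,0]},{"gripper":200,"xyz":[-1.4,-12.5,0.5],"dr":[0.36,0.31,0]},{"gripper":200,"xyz":[-1.7,-15,0.5],"dr":[0.379,0.326,0]},{"gripper":200,"xyz":[-2,-17.5,0.5],"dr":[0.379,0.326,0]},{"gripper":200,"xyz":[-2.3,-20,0.5],"dr":[0.379,0.326,0]},{"gripper":200,"xyz":[-2.6,-22.5,0.5],"dr":[0.379,0.326,0]},{"gripper":200,"xyz":[-2.9,-25,0.5],"dr":[0.379,0.326,0]}]'

```text
t: 14.3
eef_pos: [458.6, -230.4, 384.2]
orientation: [[0.852, 0.524, -0.001], [0.524, -0.852, 0.0], [-0.001, -0.001, -1.0]]
force: [0.3, 0.5, -0.6]
grip_width: 33.5
```

Request:
arm_command --motion '[{"gripper":200,"xyz":[-0.3,-2.5,0],"dr":[0,0,0]},{"gripper":200,"xyz":[-0.6,-5,0],"dr":[0,0,0]},{"gripper":200,"xyz":[-0.85,-7,0],"dr":[0,0,0]},{"gripper":200,"xyz":[-0.95,-8.3,0],"dr":[0,0,0]},{"gripper":200,"xyz":[-0.95,-8.7,0],"dr":[0,0,0]},{"gripper":200,"xyz":[-0.95,-8.7,0],"dr":[0,0,0]},{"gripper":200,"xyz":[-0.95,-8.7,0],"dr":[0,0,0]},{"gripper":200,"xyz":[-0.95,-8.7,0],"dr":[0,0,0]}]'

```text
t: 14.97
eef_pos: [449.9, -314.9, 385.2]
orientation: [[0.851, 0.525, 0.0], [0.525, -0.851, 0.0], [0.0, -0.0, -1.0]]
force: [0.4, 0.0, -1.5]
grip_width: 33.5
```

```bash
cat > tb.py <<'E'
from h import *
import sys
np.set_printoptions(precision=2,suppress=True)
for n in("side","top"):
    p=r.read_camera(n); s=r.sense(); e=np.array(s["eef_pos"]); R=np.array(s["orientation"])
    P,u,v,c=cloud(p); L=(P-e)@R
    k=(abs(L[:,0])<30)&(abs(L[:,1])<30)&(L[:,2]>22)&(P[:,2]>64)
    for lo in range(24,230,12):
        j=k&(L[:,2]>=lo)&(L[:,2]<lo+12)
        if j.sum()>2: print(n,lo,j.sum(),"x",L[j,0].min(),np.median(L[j,0]),L[j,0].max(),"y",L[j,1].min(),np.median(L[j,1]),L[j,1].max(),"bgr",np.median(c[j],0))
    if k.sum(): print("max tool z",np.sort(L[k,2])[-4:])
    q=P[(np.hypot(P[:,0]-449.5,P[:,1]+316)<40)&(P[:,2]>52)&(P[:,2]<66)]
    if len(q)>20:
        A=np.c_[2*q[:,:2],np.ones(len(q))]; sol=np.linalg.lstsq(A,(q[:,:2]**2).sum(1),rcond=None)[0]; print("cup rim",len(q),sol[:2],np.sqrt(sol[2]+sol[:2]@sol[:2]),q[:,:2].min(0),q[:,:2].max(0))
    cv2.imwrite(f"pics/{sys.argv[1]}_{n}.png",p["frame"])
print(s["t"],e,s["force"],s["grip_width"]); print(R)
E
python3 tb.py c1
python3 - <<'E'
import cv2,numpy as np
a=cv2.imread("pics/c1_side.png"); cv2.imwrite("pics/c1.png",cv2.convertScaleAbs(cv2.resize(a[60:220,340:480],None,fx=3.6,fy=3.6,interpolation=cv2.INTER_CUBIC),alpha=1.5))
E
```

```text
side 24 7 x -7.1019671754852265 -0.6227417365150607 2.7504080238857807 y -10.509359398290572 -5.183846061424693 -0.6472415415981762 bgr [38. 36. 37.]
side 36 65 x -28.935224834934683 -3.9252892956577146 21.970975939089357 y -14.4865232865474 -6.743029294318068 5.118009098993677 bgr [33. 34. 32.]
side 48 34 x -25.52784995640322 1.5698055910335356 22.80629759156805 y -14.258935187510687 -9.776289627473503 1.9802094648516184 bgr [30.5 31.5 31.5]
side 60 16 x -7.229872709769572 -3.3172688767802967 4.06118072051344 y -15.01604233026545 -6.084752977659113 6.689209955973703 bgr [50.5 53.5 51.5]
side 72 18 x -7.696352442694362 -4.3070996569676705 2.222632358329218 y -19.218261062520117 -11.389891256085312 8.90237510113569 bgr [57.  58.5 60. ]
side 84 22 x -6.228295666537506 -2.707846066026407 1.5690662389636096 y -18.070213004360202 -3.3062481535926453 10.480503727777489 bgr [41. 42. 43.]
side 96 16 x -5.70542255224763 -1.655617963748548 1.1965972841332724 y -15.901137321245123 -13.521960706609864 12.92612460016527 bgr [37. 37. 38.]
side 108 17 x -7.646335489232438 -3.690640008667284 0.04509
[... 828 characters left out ...]
39.5 49.5 51.5]
side 180 12 x -7.963272344574587 -1.4456668641791233 3.8421072655990876 y -12.153824450913174 -6.305352854736139 -0.5383468754834294 bgr [32.5 32.5 42. ]
side 192 14 x -5.943733652986111 -0.938742332698008 3.08376473484858 y -9.332083524412628 -6.174460129074703 -2.242133549499614 bgr [35. 34. 41.]
max tool z [201.16 201.4  203.05 203.25]
cup rim 85 [ 448.45 -315.81] 26.33517891401969 [ 421.23 -344.03] [ 474.05 -286.11]
max tool z [319.47 320.32 320.88 321.18]
cup rim 69 [ 450.49 -315.99] 26.29984392643385 [ 424.13 -340.52] [ 476.85 -288.57]
15.0667 [ 449.87 -314.99  385.4 ] [-0.32  0.18 -0.54] 34.176619550657385
[[ 0.85  0.53  0.  ]
 [ 0.53 -0.85 -0.  ]
 [ 0.    0.   -1.  ]]
```

View pics/c1.png

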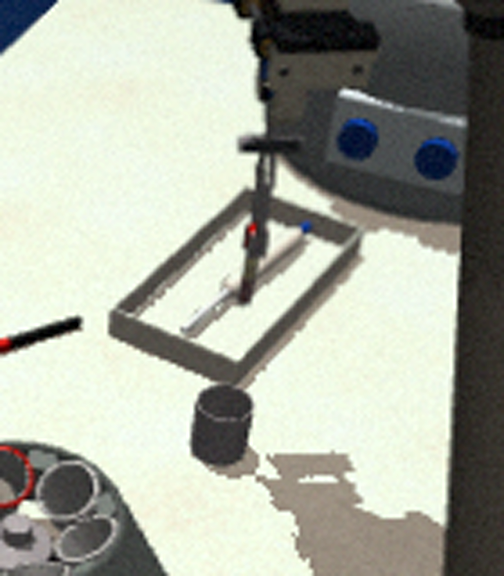

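The tube hangs upright in the tongs at about (250,270), and the cup at (222,425) lies straight below it. I lower it.

Request:
arm_command --motion '[{"gripper":200,"xyz":[0,0,-1],"dr":[0,0,0]},{"gripper":200,"xyz":[0,0,-3],"dr":[0,0,0]},{"gripper":200,"xyz":[0,-0.1,-5.5],"dr":[0,0,0]},{"gripper":200,"xyz":[0,-0.1,-8],"dr":[0,0,0]},{"gripper":200,"xyz":[0,-0.1,-10],"dr":[0,0,0]},{"gripper":200,"xyz":[0,-0.1,-12],"dr":[0,0,0]},{"gripper":200,"xyz":[0,-0.1,-13.5],"dr":[0,0,0]},{"gripper":200,"xyz":[0,-0.1,-14.7],"dr":[0,0,0]},{"gripper":200,"xyz":[0,-0.1,-15.5],"dr":[0,0,0]},{"gripper":200,"xyz":[0,-0.1,-15.5],"dr":[0,0,0]},{"gripper":200,"xyz":[0,-0.1,-15.5],"dr":[0,0,0]}]'

```text
t: 15.98
eef_pos: [449.8, -316.8, 230.4]
orientation: [[0.851, 0.525, 0.0], [0.525, -0.851, -0.0], [0.0, 0.0, -1.0]]
force: [-0.2, -0.4, -1.4]
grip_width: 33.5
```

```bash
python3 tb.py c2 | grep -E "cup|^1|1[2-9][0-9] "
```

```text
side 72 17 x -5.940441885491633 -2.5662869535798225 3.7649306412332533 y -17.249626544331186 -10.124748918817101 14.886318364158129 bgr [51. 53. 53.]
side 108 13 x -5.728551802351566 -1.9755501259079917 1.3450645621491455 y -17.490458411781436 -14.173196785002128 10.18450024975449 bgr [37. 36. 39.]
side 120 23 x -10.360705693357696 -1.8281849811109552 4.583405271664668 y -18.11057124882222 -3.2585029637270098 10.050425079141519 bgr [38. 38. 46.]
side 132 16 x -13.116269410384113 -0.8343311901905985 5.327170580534589 y -15.462187897561046 -11.224589056722245 -2.9541496522885726 bgr [36.5 36.  39. ]
side 144 15 x -10.958781460903023 0.20278062964040722 4.186934472015176 y -15.701421024327281 -8.67066558943065 7.182268030593778 bgr [38. 38. 41.]
side 156 10 x -24.919753617044524 -2.0570485311512563 3.5890678952377826 y -29.77196057928793 -7.510544045717351 -0.4262903138587206 bgr [41.  48.5 51. ]
cup rim 92 [ 448.23 -314.74] 24.32901233263399 [ 420.98 -340.92] [ 474.35 -285.43]
cup rim 22 [ 451.1  -315.66] 25.825661282393508 [ 452.2  -325.89] [ 476.61 -288.89]
16.0833 [ 450.02 -317.22  231.16] [-0.59 -0.18 -0.34] 33.820593149418976
```

Request:
arm_command --motion '[{"gripper":200,"xyz":[0,0,-0.4],"dr":[0,0,0]},{"gripper":200,"xyz":[0,0,-0.8],"dr":[0,0,0]},{"gripper":200,"xyz":[0,0,-1.1],"dr":[0,0,0]},{"gripper":200,"xyz":[0,0,-1.3],"dr":[0,0,0]},{"gripper":200,"xyz":[0,0,-1.3],"dr":[0,0,0]},{"gripper":200,"xyz":[0,0,-1.3],"dr":[0,0,0]}]'

```text
t: 16.58
eef_pos: [449.5, -317.0, 216.9]
orientation: [[0.852, 0.524, -0.0], [0.524, -0.852, 0.0], [-0.0, -0.0, -1.0]]
force: [0.6, 0.1, -1.6]
grip_width: 33.7
```

Request:
arm_command --motion '[{"gripper":200,"xyz":[0,0,-0.1],"dr":[0,0,0]},{"gripper":200,"xyz":[0,0,-0.2],"dr":[0,0,0]},{"gripper":200,"xyz":[0,0,-0.2],"dr":[0,0,0]},{"gripper":200,"xyz":[0,0,-0.2],"dr":[0,0,0]}]'

```text
t: 16.92
eef_pos: [449.5, -317.0, 215.1]
orientation: [[0.852, 0.524, 0.0], [0.524, -0.852, -0.0], [-0.0, 0.0, -1.0]]
force: [0.2, 0.0, -0.5]
grip_width: 33.6
```

Request:
arm_command --motion '[{"gripper":200,"xyz":[0,0,-0.1],"dr":[0,0,0]},{"gripper":200,"xyz":[0,0,-0.15],"dr":[0,0,0]},{"gripper":200,"xyz":[0,0,-0.15],"dr":[0,0,0]},{"gripper":200,"xyz":[0,0,-0.15],"dr":[0,0,0]}]'

```text
t: 17.25
eef_pos: [449.6, -317.0, 213.6]
orientation: [[0.852, 0.524, 0.0], [0.524, -0.852, -0.0], [-0.0, 0.0, -1.0]]
force: [0.0, 0.7, -1.0]
grip_width: 33.6
```

Request:
arm_command --motion '[{"gripper":200,"xyz":[0,0,-0.1],"dr":[0,0,0]},{"gripper":200,"xyz":[0,0,-0.15],"dr":[0,0,0]},{"gripper":200,"xyz":[0,0,-0.15],"dr":[0,0,0]},{"gripper":200,"xyz":[0,0,-0.15],"dr":[0,0,0]}]'

```text
t: 17.58
eef_pos: [450.0, -317.4, 213.1]
orientation: [[0.852, 0.524, 0.002], [0.524, -0.852, -0.002], [0.001, 0.002, -1.0]]
force: [-0.0, 0.5, 5.8]
grip_width: 33.4
```

Request:
arm_command --motion '[{"gripper":168,"xyz":[0,0,0.08],"dr":[0,0,0]},{"gripper":163,"xyz":[0,0,0.08],"dr":[0,0,0]},{"gripper":160,"xyz":[0,0,0.08],"dr":[0,0,0]},{"gripper":157,"xyz":[0,0,0.08],"dr":[0,0,0]},{"gripper":154,"xyz":[0,0,0.08],"dr":[0,0,0]},{"gripper":151,"xyz":[0,0,0.08],"dr":[0,0,0]},{"gripper":148,"xyz":[0,0,0.08],"dr":[0,0,0]},{"gripper":145,"xyz":[0,0,0.08],"dr":[0,0,0]},{"gripper":142,"xyz":[0,0,0.08],"dr":[0,0,0]},{"gripper":139,"xyz":[0,0,0.08],"dr":[0,0,0]},{"gripper":136,"xyz":[0,0,0.08],"dr":[0,0,0]},{"gripper":136,"xyz":[0,0,0.08],"dr":[0,0,0]}]' --grip_force 30

```text
t: 18.58
eef_pos: [449.5, -317.0, 212.9]
orientation: [[0.852, 0.524, 0.0], [0.524, -0.852, -0.0], [-0.0, 0.0, -1.0]]
force: [0.1, -0.4, -1.0]
grip_width: 43.0
```

```bash
python3 tb.py c3 | grep -E "cup|^1|1[0-9][0-9] "
python3 - <<'E'
import cv2,numpy as np
a=cv2.imread("pics/c3_side.png");b=cv2.imread("pics/c3_top.png")
cv2.imwrite("pics/c3.png",cv2.convertScaleAbs(np.hstack([cv2.resize(q,(400,500),interpolation=cv2.INTER_CUBIC) for q in(a[110:200,370:442],b[220:310,400:472])]),alpha=1.7))
E
```

```text
side 24 4 x 0.27485414337494507 2.0561938633348804 3.919237966788035 y -8.629834580361706 -6.722401162210229 -4.557480230151132 bgr [35. 36. 38.]
side 60 16 x -7.825448683736372 -2.9057687989805676 2.9607818390402985 y -19.94417663578093 -8.651096514874197 7.578245255641034 bgr [41. 41. 44.]
side 72 11 x -7.634035839512858 -3.444342192230144 0.6179001624599563 y -21.231317734877344 -15.655874858029536 14.393578713752646 bgr [45. 43. 47.]
side 108 15 x -5.653854519770463 -1.4557843346820187 1.755686148494455 y -23.4268753212129 9.301345415703997 20.365582721774768 bgr [38. 39. 41.]
side 120 27 x -12.307626762734564 -3.2363134093601764 3.7965596694115997 y -22.60113968313717 -4.444462846053433 15.887299895483999 bgr [39. 40. 50.]
side 132 27 x -12.308398699763393 0.9235356717065445 5.196219408776841 y -22.861241853506435 -16.060251389934486 14.782669606572279 bgr [37. 37. 40.]
side 144 9 x -20.14394505416361 3.415344203683465 25.88690512780163 y -23.419078209229088 -16.555740209966448 12.281691420990258 bgr [39. 37. 41.]
cup rim 75 [ 447.83 -315.28] 24.97811022056604 [ 421.  -338.1] [ 474.4  -287.31]
cup rim 22 [ 450.99 -315.83] 25.973419788068227 [ 452.41 -324.47] [ 476.64 -289.5 ]
18.6833 [ 449.56 -317.06  212.9 ] [-0.08 -0.12 -0.49] 43.12763659336928
```

View pics/c3.png

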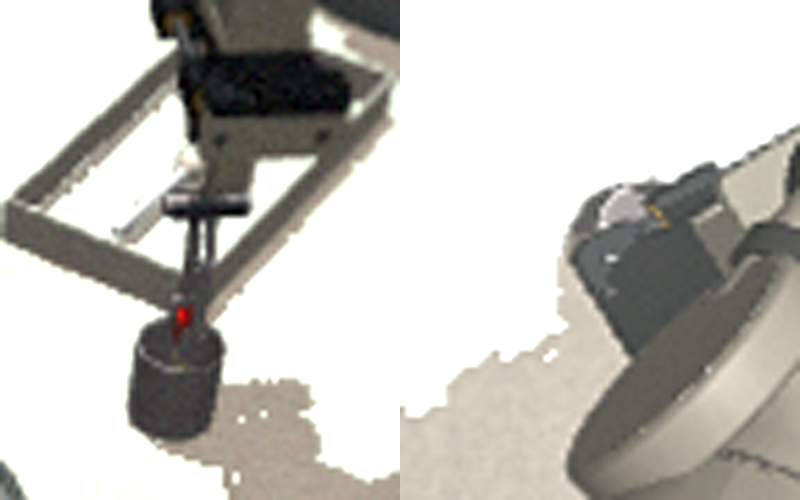

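The jaws are open around the red cap at (183,318), and the tube is standing in the cup. I lift straight up.

Request:
arm_command --motion '[{"gripper":136,"xyz":[0,0,0.3],"dr":[0,0,0]},{"gripper":136,"xyz":[0,0,0.8],"dr":[0,0,0]},{"gripper":136,"xyz":[0,0,1.3],"dr":[0,0,0]},{"gripper":136,"xyz":[0,0,1.8],"dr":[0,0,0]},{"gripper":136,"xyz":[0,0,2.4],"dr":[0,0,0]},{"gripper":136,"xyz":[0,0,3.2],"dr":[0,0,0]},{"gripper":136,"xyz":[0,0,4.5],"dr":[0,0,0]},{"gripper":136,"xyz":[0,0,6.5],"dr":[0,0,0]},{"gripper":136,"xyz":[0,0,9],"dr":[0,0,0]},{"gripper":136,"xyz":[0,0,12],"dr":[0,0,0]},{"gripper":136,"xyz":[0,0,12],"dr":[0,0,0]}]'

```text
t: 19.6
eef_pos: [450.9, -318.2, 339.7]
orientation: [[0.852, 0.524, 0.008], [0.524, -0.852, -0.008], [0.003, 0.011, -1.0]]
force: [0.8, -0.6, -0.2]
grip_width: 43.0
```

```bash
python3 tb.py c4 | grep -E "cup|^1|side"
python3 - <<'E'
import cv2,numpy as np
a=cv2.imread("pics/c4_side.png")
cv2.imwrite("pics/c4.png",cv2.convertScaleAbs(cv2.resize(a[90:200,365:455],None,fx=5,fy=5,interpolation=cv2.INTER_CUBIC),alpha=1.7))
E
```

```text
side 24 6 x -0.5417876542666733 1.7104689958115906 3.5673852876945538 y -9.437203772116163 -7.499022152730079 1.9080700713973582 bgr [36. 38. 38.]
side 36 84 x -27.599052982701522 -1.7587288573687219 22.871065979721397 y -12.442839644741627 -6.500742274043324 6.35999057612155 bgr [35.5 33.5 35.5]
side 48 11 x -7.642338746408147 -3.906422477886752 22.362114158996118 y -11.296850412279728 -7.382714239817981 5.958915627723382 bgr [50. 50. 53.]
side 60 13 x -8.256001717131356 -2.8880852418873264 2.4415353483208495 y -14.33736043615829 -10.227324106544915 11.390628147875308 bgr [51. 50. 52.]
side 72 23 x -9.138529077008334 -2.844399093473202 1.8532746243483926 y -19.453205600240686 -11.256636873804748 13.529164843623784 bgr [51. 53. 54.]
side 84 16 x -6.721957434514448 -2.984933134214112 1.041734741893557 y -21.05899792291014 0.022911342383303612 16.181040694377447 bgr [51. 55. 54.]
side 96 20 x -6.649663831877005 -2.7672583776569297 0.9006638354503426 y -21.09764929826946 -12.363099500125784 16.89803157148317 bgr [46.  46.5 47.5]
side 108 18 x -7.413835503038816 -2.362770388230861 0.6432508230818809 y -21.44390577069912 12.647528776671534 17.81593279839477 bgr [42.  42.  44.5]
side 120 30 x -10.521169680489512 -2.9530455647875953 5.9499421211481724 y -21.03277305241434 -13.530098549688349 16.817345568703086 bgr [42.5 41.5 43. ]
side 132 30 x -13.762670697189572 -2.166247801532184 4.8669645728823525 y -24.39179582315847 -15.102270980397678 18.923562368230176 bgr [38.  38.5 40.5]
side 144 10 x -7.449943199442992 0.24846678308305206 3.4184288172515807 y -20.556865373066586 -15.16060311955673 16.74602205953899 bgr [40.5 42.5 42.5]
cup rim 87 [ 448.41 -316.05] 24.39965531985384 [ 421.13 -345.76] [ 474.9  -283.92]
cup rim 60 [ 451.06 -315.56] 25.398679950808944 [ 424.04 -338.25] [ 476.86 -288.64]
19.7 [ 449.83 -317.27  334.55] [ 0.12 -0.04 -1.04] 43.19669626380567
```

View pics/c4.png

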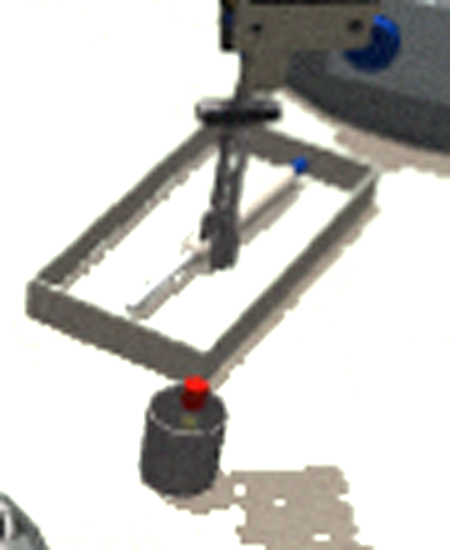

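The tube stands in the cup (red cap at (196,392)), and the tongs came clear empty. I carry them back to the stand.

Request:
arm_command --motion '[{"gripper":150,"xyz":[0,1,0],"dr":[0,0,0]},{"gripper":150,"xyz":[0.2,3,0],"dr":[0,0,0]},{"gripper":150,"xyz":[0.5,6,0],"dr":[0,0,0]},{"gripper":150,"xyz":[0.9,9.5,0],"dr":[0,0,0]},{"gripper":150,"xyz":[1.3,13,0],"dr":[0,0,0]},{"gripper":150,"xyz":[1.6,16.5,0],"dr":[0,0,0]},{"gripper":150,"xyz":[2,20,0],"dr":[0,0,0]},{"gripper":150,"xyz":[2.4,23.5,0],"dr":[0,0,0]},{"gripper":150,"xyz":[2.7,27,0],"dr":[0,0,0]},{"gripper":150,"xyz":[3.1,30.5,0],"dr":[0,0,0]},{"gripper":150,"xyz":[3.5,34,0],"dr":[0,0,0]},{"gripper":150,"xyz":[3.8,37.5,0],"dr":[0,0,0]}]'

```text
t: 20.7
eef_pos: [486.4, 60.3, 331.7]
orientation: [[0.851, 0.524, -0.003], [0.524, -0.851, 0.0], [-0.002, -0.002, -1.0]]
force: [0.9, -0.2, -0.7]
grip_width: 38.2
```

Request:
arm_command --motion '[{"gripper":150,"xyz":[0.35,3.5,0],"dr":[0,0,0]},{"gripper":150,"xyz":[0.7,7,0],"dr":[0,0,0]},{"gripper":150,"xyz":[1.05,10.5,0],"dr":[0,0,0]},{"gripper":150,"xyz":[1.4,14,0],"dr":[0,0,0]},{"gripper":150,"xyz":[1.75,17.5,0],"dr":[0,0,0]},{"gripper":150,"xyz":[2.1,20.5,0],"dr":[0,0,0]},{"gripper":150,"xyz":[2.3,22.7,0],"dr":[0,0,0]},{"gripper":150,"xyz":[2.45,24.2,0],"dr":[0,0,0]},{"gripper":150,"xyz":[2.45,24.2,0],"dr":[0,0,0]},{"gripper":150,"xyz":[2.45,24.2,0],"dr":[0,0,0]},{"gripper":150,"xyz":[2.45,24.2,0],"dr":[0,0,0]}]'

```text
t: 21.62
eef_pos: [511.4, 299.4, 332.1]
orientation: [[0.852, 0.524, -0.002], [0.524, -0.852, -0.001], [-0.002, 0.0, -1.0]]
force: [-1.0, -0.6, -1.5]
grip_width: 37.8
```

```bash
python3 tb.py d1 | grep -v top
python3 - <<'E'
import cv2,numpy as np
a=cv2.imread("pics/d1_side.png")
cv2.imwrite("pics/d1.png",cv2.convertScaleAbs(cv2.resize(a[220:345,240:350],None,fx=4.5,fy=4.5,interpolation=cv2.INTER_CUBIC),alpha=1.5))
E
```

```text
side 48 4 x -6.834267104570037 -4.728783789061248 -2.709941125919711 y -9.507157924878417 -7.654871501866685 -7.436031997605437 bgr [49.5 50.  50.5]
side 60 14 x -6.622041288751685 -4.309149502397409 -1.9138020098594322 y -12.528677487143593 -10.365857617626396 -7.004611887666099 bgr [48. 48. 50.]
side 72 22 x -7.626470656051633 -3.298459724189648 3.09064436550589 y -17.702926824502935 -15.063585612354837 8.278363527157067 bgr [50.  48.5 50.5]
side 84 13 x -5.073700167713107 -0.8914516048985741 1.676494883589565 y -17.70410336900216 -15.944135818762081 11.563827890754423 bgr [50. 53. 52.]
side 96 18 x -6.446366563414538 -2.89388737071328 0.5970285925004297 y -17.93629849390655 -16.40995947435772 11.341057215672684 bgr [43.  42.5 45. ]
side 108 16 x -5.661921279630264 -2.085448337116534 1.4468239311687665 y -18.313557635950318 -16.88934725806324 11.520832226548524 bgr [42. 41. 43.]
side 120 31 x -11.11877278682262 -4.56832949795894 4.511283498638242 y -19.41453205779697 -14.068644555235549 11.705643728381755 bgr [43. 44. 43.]
side 132 34 x -10.993289796120864 -5.934828128521523 5.3914
[... 375 characters left out ...]
r [144. 156. 150.]
side 216 52 x -27.714239766162972 -3.424502204916787 29.119563583577936 y -28.649535771947455 26.527005286599838 29.809752958653082 bgr [57.  61.5 65. ]
side 228 38 x -12.65998602415015 4.54291431194256 14.613630380909727 y -4.973668421367926 28.292207532825408 29.930739867966487 bgr [54. 59. 61.]
max tool z [267.04 267.78 268.05 268.17]
cup rim 90 [ 448.4  -315.44] 24.383780094742143 [ 421.25 -343.16] [ 474.8  -286.87]
max tool z [267.36 267.97 268.53 268.68]
cup rim 89 [ 450.69 -316.12] 25.56078765100045 [ 424.09 -342.97] [ 476.55 -288.69]
21.7167 [511.89 298.97 332.75] [ 0.35 -0.39 -1.31] 38.006949346308154
[[ 0.85  0.52 -0.  ]
 [ 0.52 -0.85 -0.  ]
 [-0.    0.   -1.  ]]
```

View pics/d1.png

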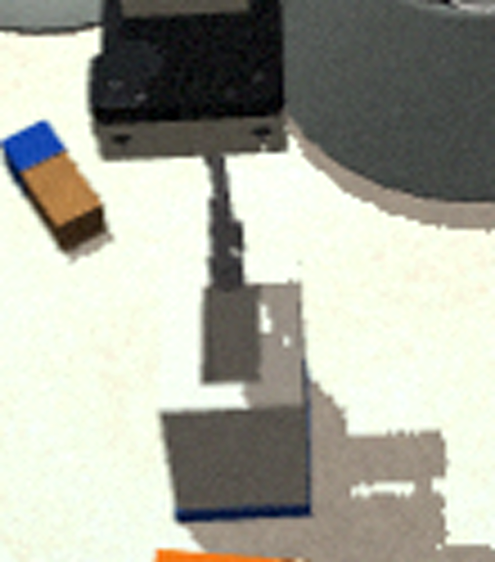

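Jaws hang at about (228,250), over the slot (230,330). Their centre is about 2.8 mm to the tool's −x side, so I correct for that and lower.

Request:
arm_command --motion '[{"gripper":150,"xyz":[0.1,0.1,-0.5],"dr":[0,0,0]},{"gripper":150,"xyz":[0.22,0.18,-2],"dr":[0,0,0]},{"gripper":150,"xyz":[0.22,0.18,-4],"dr":[0,0,0]},{"gripper":150,"xyz":[0.22,0.18,-5.5],"dr":[0,0,0]},{"gripper":150,"xyz":[0.22,0.18,-7],"dr":[0,0,0]},{"gripper":150,"xyz":[0.22,0.18,-8.5],"dr":[0,0,0]},{"gripper":150,"xyz":[0.22,0.18,-10],"dr":[0,0,0]},{"gripper":150,"xyz":[0.22,0.18,-11.5],"dr":[0,0,0]},{"gripper":150,"xyz":[0.22,0.18,-13],"dr":[0,0,0]},{"gripper":150,"xyz":[0.22,0.18,-14.5],"dr":[0,0,0]},{"gripper":150,"xyz":[0.22,0.18,-15.5],"dr":[0,0,0]},{"gripper":150,"xyz":[0.22,0.18,-15.5],"dr":[0,0,0]}]'

```text
t: 22.72
eef_pos: [513.2, 300.7, 175.4]
orientation: [[0.852, 0.523, -0.004], [0.523, -0.852, -0.002], [-0.005, -0.001, -1.0]]
force: [-0.1, 0.7, -1.3]
grip_width: 38.0
```

Request:
arm_command --motion '[{"gripper":150,"xyz":[0,0,-0.2],"dr":[0,0,0]},{"gripper":150,"xyz":[0,0,-0.4],"dr":[0,0,0]},{"gripper":150,"xyz":[0,0,-0.6],"dr":[0,0,0]},{"gripper":150,"xyz":[0,0,-0.6],"dr":[0,0,0]}]'

```text
t: 23.05
eef_pos: [514.7, 302.1, 173.2]
orientation: [[0.852, 0.524, 0.002], [0.524, -0.852, 0.001], [0.002, 0.0, -1.0]]
force: [-0.6, -0.3, 2.1]
grip_width: 38.1
```

Request:
arm_command --motion '[{"gripper":150,"xyz":[0,0,-0.1],"dr":[0,0,0]},{"gripper":150,"xyz":[0,0,-0.1],"dr":[0,0,0]},{"gripper":150,"xyz":[0,0,-0.1],"dr":[0,0,0]}]'

```text
t: 23.3
eef_pos: [514.7, 302.2, 173.0]
orientation: [[0.851, 0.524, 0.003], [0.524, -0.851, 0.001], [0.003, 0.0, -1.0]]
force: [-3.1, -0.1, 8.0]
grip_width: 37.8
```

```bash
cat > hang.py <<'E'
from h import *
np.set_printoptions(precision=1,suppress=True)
yv=np.array([.524,-.852]); xv=np.array([.852,.524]); S=np.array([511.5,299.5])
for n in("side","top"):
    p=r.read_camera(n); P,u,v,c=cloud(p); a=(P[:,:2]-S)@xv; b=(P[:,:2]-S)@yv
    k=(abs(a)<40)&(abs(b)<48)
    for lo in range(105,215,5):
        j=k&(P[:,2]>=lo)&(P[:,2]<lo+5)
        if j.sum()>3: print(n,lo,j.sum(),"x",np.percentile(a[j],[2,50,98]),"y",np.percentile(b[j],[2,50,98]))
    F=c.astype(int); red=(F[:,2]>1.6*F[:,1])&(F[:,2]>1.6*F[:,0])&(np.hypot(P[:,0]-449.5,P[:,1]+316)<45); print("red cap in cup",red.sum(),P[red].mean(0) if red.any() else 0)
s=r.sense(); print(s["t"],s["eef_pos"],s["force"],s["grip_width"])
E
python3 hang.py
```

```text
side 105 35 x [-36.4  -0.9  36.3] y [-47.4 -46.2 -15.2]
side 110 35 x [-38.3 -10.2  29.6] y [-47.4 -46.2  35.1]
side 115 242 x [-37.5 -10.7  35.1] y [-46.9 -36.7  34.4]
side 120 60 x [-37.9 -13.2  34.2] y [-47.5 -35.4  23.8]
red cap in cup 0 0
top 105 16 x [-37.  -35.7  19. ] y [-27.2  32.5  45.3]
top 110 33 x [-36.5 -32.4  33.6] y [-24.6  19.7  45.2]
top 115 201 x [-36.1 -23.9  30.1] y [-25.2  16.   44.5]
top 120 70 x [-35.9 -24.5  32.2] y [-24.9  22.2  45.1]
top 125 21 x [-20.9 -15.1   0.6] y [-5.   1.   8.1]
top 130 16 x [-18.6 -10.8   2.3] y [-5.2 -1.1  5.6]
red cap in cup 31 [ 448.  -315.7   83.9]
23.4 [514.7 302.2 173. ] [-3.8 -0.8  9. ] 38.21632627770361
```

Request:
arm_command --motion '[{"gripper":145,"xyz":[0,0,0.08],"dr":[0,0,0]},{"gripper":138,"xyz":[0,0,0.1],"dr":[0,0,0]},{"gripper":131,"xyz":[0,0,0.1],"dr":[0,0,0]},{"gripper":124,"xyz":[0,0,0.1],"dr":[0,0,0]},{"gripper":118,"xyz":[0,0,0.1],"dr":[0,0,0]},{"gripper":105,"xyz":[0,0,0.1],"dr":[0,0,0]},{"gripper":80,"xyz":[0,0,0.1],"dr":[0,0,0]},{"gripper":40,"xyz":[0,0,0.1],"dr":[0,0,0]},{"gripper":0,"xyz":[0,0,0.1],"dr":[0,0,0]},{"gripper":0,"xyz":[0,0,0.1],"dr":[0,0,0]},{"gripper":0,"xyz":[0,0,0.1],"dr":[0,0,0]}]'

```text
t: 24.32
eef_pos: [514.3, 301.8, 171.9]
orientation: [[0.852, 0.524, 0.0], [0.524, -0.852, -0.0], [0.0, 0.0, -1.0]]
force: [-0.1, 0.4, 0.2]
grip_width: 82.6
```

Request:
arm_command --motion '[{"gripper":0,"xyz":[0,0,1],"dr":[0,0,0]},{"gripper":0,"xyz":[0,0,3],"dr":[0,0,0]},{"gripper":0,"xyz":[0,0,6],"dr":[0,0,0]},{"gripper":0,"xyz":[0,0,9.5],"dr":[0,0,0]},{"gripper":0,"xyz":[0,0,13],"dr":[0,0,0]},{"gripper":0,"xyz":[-3,-1,15],"dr":[0,0,0]},{"gripper":0,"xyz":[-6,-4,16],"dr":[0,0,0]},{"gripper":0,"xyz":[-9,-7,17],"dr":[0,0,0]},{"gripper":0,"xyz":[-11,-10,17],"dr":[0,0,0]},{"gripper":0,"xyz":[-12,-13,17],"dr":[0,0,0]},{"gripper":0,"xyz":[-12,-15,17],"dr":[0,0,0]},{"gripper":0,"xyz":[-12,-15,17],"dr":[0,0,0]}]'

```text
t: 25.32
eef_pos: [393.5, 149.2, 343.4]
orientation: [[0.853, 0.522, 0.003], [0.522, -0.853, -0.001], [0.002, 0.002, -1.0]]
force: [0.5, 0.7, -0.1]
grip_width: 91.5
```

```bash
python3 hang.py
python3 - <<'E'
from h import *
p=r.read_camera("side"); q=r.read_camera("top")
im=[cv2.resize(p["frame"][240:345,250:330],(380,500),interpolation=cv2.INTER_CUBIC),cv2.resize(p["frame"][150:205,370:412],(380,500),interpolation=cv2.INTER_CUBIC)]
cv2.imwrite("pics/f.png",cv2.convertScaleAbs(np.hstack(im),alpha=1.5)); cv2.imwrite("pics/ftop.png",q["frame"])
E
```

```text
side 105 43 x [-36.   -3.5  34.3] y [-47.7 -45.7  32. ]
side 110 44 x [-38.3   0.   33.6] y [-47.6 -45.7  33.5]
side 115 553 x [-36.8  -6.   35.6] y [-46.6 -13.7  42.6]
side 120 143 x [-37.2 -16.3  34.2] y [-45.6  -9.8  40.7]
side 125 93 x [-20.9   2.4  23.9] y [-11.4  -5.1   7.3]
side 130 34 x [-21.2  -3.8  25.6] y [-10.5  -2.4   4.2]
side 160 4 x [-1.8  2.3  4.6] y [-16.8  10.6  12. ]
side 165 10 x [-4.6 -0.2  6.2] y [ 9.2 12.9 14.3]
side 170 22 x [-7.4  4.  12. ] y [-24.4  12.5  19. ]
side 175 21 x [-7.7  1.3 11.6] y [-25.2  12.2  18.2]
side 180 26 x [-8.   2.2 12.5] y [-25.9  13.2  18.6]
side 185 29 x [-8.4  5.1 12.2] y [-25.8  15.4  20.9]
side 190 26 x [-8.7 -1.7 11.8] y [-26.7  -2.9  22. ]
side 195 39 x [-8.7  2.4 11.5] y [-27.3 -22.3  23.2]
side 200 30 x [-4.8  2.   8.7] y [-23.6  -1.7  20.9]
red cap in cup 32 [ 444.6 -315.1   77.8]
top 105 20 x [-36.5  -0.6  28.4] y [-28.1  22.1  45.4]
top 110 47 x [-36.1 -11.   37. ] y [-41.4  18.2  45.4]
top 115 419 x [-34.7  -6.1  37.1] y [-42.   10.8  44.3]
top 120 135 x [-35.2  -5.9  35.3] y [-39.8  12.7  45.1]
top 125 69 x [-21.9  -1.7 
[... 233 characters left out ...]
 [-3.   2.9  5.7] y [-5.8 -4.4 14.2]
top 155 5 x [-1.8  3.   6. ] y [-11.4  -6.6  15.7]
top 160 6 x [-1.9  2.4  6.6] y [-9.6  2.4 14.9]
top 165 4 x [-3.1  3.   5.9] y [-12.4 -11.5  -9.8]
top 170 10 x [-7.  -2.6  9.1] y [-17.3 -12.1  22.7]
top 175 8 x [-6.5 -3.2  6.4] y [-18.7 -13.   22.8]
top 180 4 x [-6.4 -2.5  8.1] y [-16.  -12.7  21. ]
top 185 14 x [-7.1  1.5 12.3] y [-18.9 -13.6  26. ]
top 190 9 x [-7.7 -0.  12.1] y [-22.5 -15.3  23.7]
top 195 21 x [-6.5  1.  12.7] y [-22.4 -13.6  27.2]
top 200 23 x [-3.4  3.1  8.8] y [-20.1 -15.4  24.3]
top 205 4 x [-0.2  3.8  8.2] y [-15.1  22.8  25.1]
red cap in cup 30 [ 448.2 -315.9   83.8]
25.4167 [394.4 151.5 342.9] [-0.3  0.2 -0.6] 91.726995858845
```

View pics/f.png

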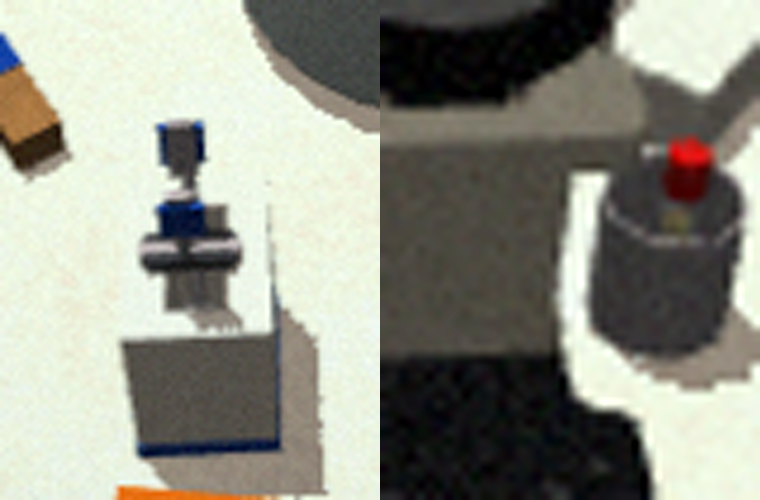

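The tongs hang upright in the slot with their bar at (190,250), about 2 mm off centre, and the tube stands in the upright cup with its cap at (690,165). I hand in.

```bash
python3 -c "
from rig import r
print(r.finish_job())"
```

```text
the job is handed in; nothing more can be done
None
```

The red-capped tube is standing in the steel cup and the tongs hang upright in the slot of their white stand. I handed the job in at about 25 s of the 64 s allowed; it reported no verdict.

**What went wrong on the way:** on the first entry into the well, the jaw tips landed on top of the tube cap. The wrist force reached about 20 N, so less than that on the cap, and the tongs slid about 19 mm up in the fingers. I backed out, opened the jaws slightly more, corrected about 2 mm sideways and entered again without contact. After that I gripped the cap, drew the tube clear of the rotor and lowered it into the cup without a drop.

**Last checks, from the final images and depth readings:**
- **Tongs:** the pivot is about 2 mm from the slot centre, its bar rests on the stand's top, and the handles end at about 205 mm, as they did before.
- **Tube and cup:** the tube is inside the upright cup. The two cameras disagree by about 4 mm on where the cap is, with the tube either upright or leaning slightly.
- **Robot:** the gripper was open and touching nothing.
- **Not measured again:** I did not measure the balance tube, tip box, jar, slide box or marker at the end. The arm came near none of them except that it worked over the rotor.

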